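# Load and stack a bail-arm sample tote

### The arm

A 6-joint arm with a two-finger parallel gripper is mounted at the origin on a cart in front of the work surface, level with it; the furniture and walls round the work are solid. World frame = base frame: x ahead of the robot, y to its left, z up, the work surface at z = 0. Lengths are in m, angles in rad, forces in N, time in s.
With the tool pointing down it reaches from about 0.375 to 0.975 m from the base axis. Payload 3.8 kg.
Tool frame: the origin (TCP) lies where the fingers leave the gripper's body, on its centre line; the fingertips stand 73 mm ahead of it and the grasp point (between the pads) lies 54 mm ahead of it; z points along the fingers, y is the line along which they close (so a half turn about z gives the same grasp; the last joint's range is limited). The gripper opens to 85 mm and grips with 20 to 120 N. Pads are 22 mm wide; open, the fingers measure 114 mm over their backs; the gripper's body (76 mm by 85 mm) begins 54 mm behind the grasp point. The pads swing forward as they close: fully open they stand 13 mm farther back than shut.
Start: joints at [-1.282, 0.264, 1.604, -0, 1.274, -0.037], TCP at [0.216, -0.639, 0.304] pointing down, gripper open.
Joint ranges: [-2.63, 2.63], [-0.94, 2.18], [0.31, 2.57], [-1.31, 4.45], [0, 2.66], [-2.55, 2.55]. Speed limits (rad/s): [2.57, 2.57, 3.14, 3.14, 3.14, 3.14].

### API

Orientations are given as a rotation vector (axis times angle).
In Python, from workcell import read_state, viewer, bot gives the robot as it stands.
- The arm moves only by the tool jog_arm, never from a script. Its argument "increments" is a list that holds one entry, the list of rows, each a list of 7 numbers: the shift along the tool's x, y, z in units of 30 mm (1.0 is 30 mm), then the turn, a rotation vector about the tool's x, y, z in units of 6 degrees (1.0 is 6 degrees), then the opening, from -1 (shut) to 1 (fully open). A call has exactly 5 rows; each row shifts and turns the commanded pose from where the row before left it, along the tool's axes as they then stand; what a row does not reach is not made up. A row lasts 1/12 s, in which the tool goes at most 41.7 mm and 7.16 degrees, less where a joint would pass 70% of its speed; a pose out of reach is approached as far as the arm can. A call is refused whole if a number of a shift passes 1 or a number of a turn 1, either way. A call with a gripper value outside its range is refused whole. The fingers move at their own pace and stop on an object; "force" is the grip in N (left out, the last holds). Time passes only in rows, so rows that do not move let the fingers close, or fill a call up. It gives the time, the measured TCP pose, the force, the opening and the grip force at its end, in the units of the state.
- read_state(): the state, without advancing time (a new reading comes with each control period).
- viewer.read_camera(name): name is "side" or "top" or "wrist"; returns (picture, depth): 400x640x3 uint8, blue, green, red; 400x640 float32, m along the optical axis (not along the pixel's ray), 0 where there is no reading.
- viewer.camera_params(name): a dict with "fx", "fy", "cx", "cy" (pixels), "R" (3x3) and "t" (3): a world point X has camera coordinates R X + t; the wrist camera has in their place "hand_eye" (4x4, takes a point from camera to tool coordinates, whose origin is the TCP and whose axes are the flange's). Camera axes: x right, y down, z forward; pixel columns grow to the right and rows downward; lengths in m; the calibration is good to about 2 mm. The wrist camera is an equidistant fisheye: a pixel r from the principal point sees the ray r / f radians off the axis. A picture is of the moment at which its call begins: read the wrist's pose just before it. camera_params takes no time and is no camera call.
- bot.finish_job(): hands the job in; it is judged then, once.
The state is a dict: "time": time; "q": joint angles; "joint_vel": joint speeds; "joint_torque": joint torques, N m; "tool_pos": TCP position; "tcp_rot": TCP orientation; "wrist_force": force on the tool from outside, world axes, zero at the start; "torque": the same for the moment, N m; "width": opening from 0.0 (shut) to 1.0 (fully open); "grip_force": force on a finger pad.
Only numpy, scipy, OpenCV 4.12 (cv2) and the standard library are available. Lean on these libraries where they do the work, as an engineer would, in place of code of your own. Each camera call takes 0.05 s, during which the arm holds its last target. There are 200 camera calls.

### The job

Swing both wire bails of the tote fully out, then load every open jar that is on the bench upright into the tote and have its own lid, the one of its size, properly seated on it (a lid whose jar is missing is a spare). Then swing both bails fully back in across the tote and stack the carry tray level on them, centred and with its long side along the tote's, and let go. Leave the timer, the label roll and the tube rack where they are.

Things in the scene. Friction and masses are not known exactly. Their poses are not given: they have to be found in the camera images.
- tote: grey plastic open tote, fixed to the bench, 164 (its x) x 220 (its y, the long way) x 62 mm high; origin under its centre on the bench, z up. Walls 5 mm, inner floor 5 mm above the bench, inside 154 x 210 mm. Near each end, pivot lugs on the long sides (tops at 74 mm) carry a U-shaped wire bail; pivot axes along x, 66 mm above the bench, at y = +108 mm (left) and -108 mm (right).
- left_bail (a joint): bail at the tote's +y end. 0 = fully in: level across the opening, crossbar 58 mm from the tote's middle, resting on the rim. It swings up and over as the value grows; 3.40 = fully out, crossbar outside the end wall, 156 mm from the middle, 53 mm above the bench. Stiff pivot (about 1 N at the crossbar): it stays where it is left.
- right_bail (a joint): bail at the tote's -y end, the mirror image: 0 = fully in across the opening, 3.40 = fully out; the same stiffness
- left_bail_bar (a point): middle of the left bail's crossbar, on the centre line of the round 8 mm steel rod, 50 mm from the pivot axis, 66 mm above the bench when in. The crossbar runs along the tote's x, 178 mm long; the bail's arms pass 89 mm either side of the middle, outside the long walls. The bar can turn between closed fingers.
- right_bail_bar (a point): middle of the right bail's crossbar, built like the left one
- carry_tray: grey plastic shallow tray, 130 (its x) x 190 (its y, the long way) x 32 mm, flat underside, with a black carrying handle over its middle; about 0.35 kg; origin at the centre of its underside, z up. Stacked on the two swung-in bails its underside is 70 mm above the bench. Turned half round it is the same.
- tray_handle (a point): middle of the tray's handle: a round 16 mm bar along the tray's y, 96 mm free between its posts, centre 76 mm above the tray's underside; below it 64 mm of free space to the tray floor
- jar_large: large open amber jar, straight and round, 56 mm across, 30 mm high, wall 3 mm (mouth 50 mm), 80 g; origin at the centre of its underside. Upright at the start. It may be absent in some starts.
- lid_large: black lid of the large jar, 30 g: a tapered plug 39 mm across at its foot and 45 mm at its top, 6 mm deep; on it a flange 56 mm across, 4 mm thick; on that a knob 14 mm across, 14 mm high. Origin at the centre of the foot, z up; upright at the start. Seated, the flange lies on the jar's rim and this origin is 24 mm above the jar's. A lid whose jar is absent is a spare.
- jar_medium: medium open amber jar, straight and round, 46 mm across, 30 mm high, wall 3 mm (mouth 40 mm), 80 g; origin at the centre of its underside. Upright at the start. It may be absent in some starts.
- lid_medium: black lid of the medium jar, 30 g: a tapered plug 29 mm across at its foot and 35 mm at its top, 6 mm deep; on it a flange 46 mm across, 4 mm thick; on that a knob 14 mm across, 14 mm high. Origin at the centre of the foot, z up; upright at the start. Seated, the flange lies on the jar's rim and this origin is 24 mm above the jar's. A lid whose jar is absent is a spare.
- jar_small: small open amber jar, straight and round, 36 mm across, 30 mm high, wall 3 mm (mouth 30 mm), 80 g; origin at the centre of its underside. Upright at the start. It may be absent in some starts.
- lid_small: black lid of the small jar, 30 g: a tapered plug 19 mm across at its foot and 25 mm at its top, 6 mm deep; on it a flange 36 mm across, 4 mm thick; on that a knob 14 mm across, 14 mm high. Origin at the centre of the foot, z up; upright at the start. Seated, the flange lies on the jar's rim and this origin is 24 mm above the jar's. A lid whose jar is absent is a spare.
- timer: white bench timer, 58 x 62 x 20 mm; a bystander behind the work, to be left alone; origin at the centre of its underside
- label_roll: white roll of labels, 62 mm across, 36 mm high; a bystander behind the work, to be left alone; origin at the centre of its underside
- tube_rack: empty clear tube rack, 68 x 156 x 58 mm; a bystander behind the work, to be left alone; origin at the centre of its underside
Mind the look-alikes: they are no part of the job. Leave any yellow look-alike of the carry_tray alone.

How it is judged:
On the way, in this order (a step that is already met when the one before it is completed fails the run):
1. both bails are swung fully out (value of joint each of left_bail, right_bail above 3 rad), for 0.2 s.
2. every jar present stands in the tote with its own lid seated (x of jar_large in the frame of tote between -0.078 and 0.078 m and y of jar_large in the frame of tote between -0.106 and 0.106 m and z of jar_large in the frame of tote between -0.01 and 0.012 m and angle between each of jar_large, jar_medium, jar_small's own z axis and vertical below 0.15 rad and horizontal distance between lid_large and jar_large below 0.006 m and z of lid_large in the frame of jar_large between 0.021 and 0.0265 m and angle between the z axis of lid_large and the z axis of jar_large, either way round below 0.25 rad and x of jar_medium in the frame of tote between -0.078 and 0.078 m and y of jar_medium in the frame of tote between -0.106 and 0.106 m and z of jar_medium in the frame of tote between -0.01 and 0.012 m and horizontal distance between lid_medium and jar_medium below 0.006 m and z of lid_medium in the frame of jar_medium between 0.021 and 0.0265 m and angle between the z axis of lid_medium and the z axis of jar_medium, either way round below 0.25 rad and x of jar_small in the frame of tote between -0.078 and 0.078 m and y of jar_small in the frame of tote between -0.106 and 0.106 m and z of jar_small in the frame of tote between -0.01 and 0.012 m and horizontal distance between lid_small and jar_small below 0.006 m and z of lid_small in the frame of jar_small between 0.021 and 0.0265 m and angle between the z axis of lid_small and the z axis of jar_small, either way round below 0.25 rad), for 0.2 s.
3. both bails are swung fully in across the opening (value of joint each of left_bail, right_bail below 0.15 rad), for 0.2 s.
At the end, for the whole second after the job is handed in: every jar present stands upright on the tote's floor with the lid of its size seated (within 6 mm of its axis, flange down on the rim); both bails are in (below 0.15 rad); the carry tray rests level on them, within 20 mm of the tote's middle each way and within 0.17 rad of its long axis, at rest (all of step 2 and all of step 3 and x of carry_tray in the frame of tote between -0.02 and 0.02 m and y of carry_tray in the frame of tote between -0.02 and 0.02 m and z of carry_tray in the frame of tote between 0.064 and 0.076 m and angle between carry_tray's own z axis and vertical below 0.06 rad and angle between the y axis of carry_tray and the y axis of tote, either way round below 0.17 rad and linear speed of carry_tray below 0.02 m/s); the robot touches nothing.
It fails at once if the timer, the label roll or the tube rack is shifted by more than 3 cm (distance of any of timer, label_roll, tube_rack from where it was at the start of the episode above 0.03 m).
Of jar_large, jar_medium, jar_small only 2 to 3 are there at a start; the rules pass over those that are not, and their reading is None.
At some moment in a run one of jar_large, jar_medium, jar_small may be knocked a few centimetres aside while the robot is not near it.
It also fails if it takes over 210 s, if anything falls off the work surface, if the arm or the gripper's body presses on something with over 40 N, if the wrist force passes 120 N, or if a joint passes its speed limit or range.

## Working session

There is one attempt and no reset: what is moved stays moved. The work goes in short steps, Python scripts to look and compute and a tool call to move; the robot and the scene stay as the last step left them, time stands still between calls to the robot, and variables do not carry over. Pictures are saved under pics/ and viewed, at most 14 in all, crops included, and the job is handed in when it is done.

Besides the shell and the picture viewer there is one more tool, called by a JSON object that holds its "name" and its "arguments". jog_arm: Moves the arm, as the interface text tells. Its arguments: {"type":"object","properties":{"increments":{"type":"array","items":{"type":"array","items":{"type":"array","items":{"type":"number"}}}},"force":{"type":"number"}},"required":["increments"]}

```bash
ls; mkdir -p pics; python3 - <<'E'
from workcell import read_state, viewer
import cv2, numpy as np
s=read_state(); print(s)
for n in ("side","top","wrist"):
    p,d=viewer.read_camera(n); cv2.imwrite(f"pics/{n}0.png",p); np.save(f"pics/{n}0.npy",d)
    print(n,viewer.camera_params(n), (d>0).mean())
E
```

```text
pics
{'time': 0.0, 'q': array([-1.28189552e+00,  2.64789842e-01,  1.60537144e+00, -1.71110286e-05,
        1.27368856e+00, -3.68952401e-02]), 'joint_vel': array([ 0.00097171,  0.00052088, -0.00101972,  0.00012666, -0.00094385,
       -0.00062431]), 'joint_torque': array([ 1.55320366e-03, -5.15110481e+01, -3.67311358e+01, -5.87821887e-05,
        1.29316482e-02, -3.72592274e-05]), 'tool_pos': array([ 0.21587913, -0.6389536 ,  0.30253849]), 'tcp_rot': array([-3.09779352e+00, -5.09143857e-01,  4.70725255e-04]), 'wrist_force': array([-0.1923305 , -0.28574665,  0.18328654]), 'torque': array([-0.02573555, -0.03036126,  0.00380677]), 'grip_force': 0.0, 'width': 0.9957706696956212}
side {'fx': 488.53469987980924, 'fy': 488.53469987980924, 'cx': 322.06654603802787, 'cy': 201.30057935094246, 'R': array([[ 0.99694118, -0.07545472, -0.02036817],
       [-0.06437998, -0.64508742, -0.76139178],
       [ 0.04431135,  0.76037412, -0.64797199]]), 't': array([-0.55900412, -0.00697418,  1.72660308])} 0.99584765625
top {'fx': 363.0694420006557, 'fy': 363.0694420006557, 'cx': 319.48769998413655, 'cy': 205.43412839217058, 'R': array([[ 0.01959715, -0.99977321,  0.00833523],
       [-0.9827782 , -0.02079485, -0.18361533],
       [ 0.18374702, -0.00459335, -0.98296283]]), 't': array([-0.18217854,  0.56401486,  1.03723876])} 0.99599609375
wrist {'fx': 309.70691628693146, 'fy': 309.70691628693146, 'cx': 318.7467831447034, 'cy': 196.0256569242041, 'hand_eye': array([[ 6.24952053e-05, -9.61156689e-01, -2.76003289e-01,
         6.90802960e-02],
       [ 9.99999954e-01, -2.14439096e-05,  3.01105686e-04,
         9.09269324e-04],
       [-2.95328333e-04, -2.76003295e-01,  9.61156644e-01,
        -7.01892008e-02],
       [ 0.00000000e+00,  0.00000000e+00,  0.00000000e+00,
         1.00000000e+00]])} 0.9876015625
```

View pics/top0.png

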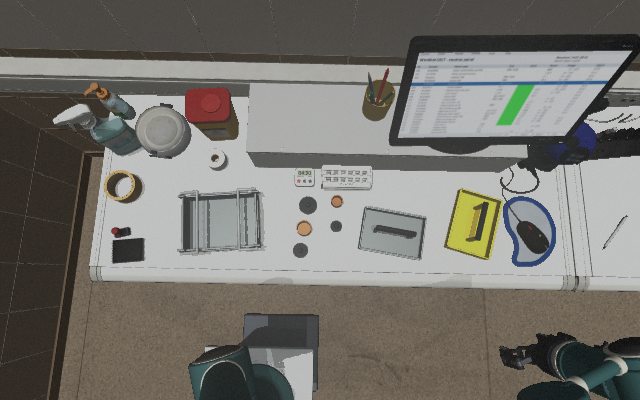

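View pics/side0.png

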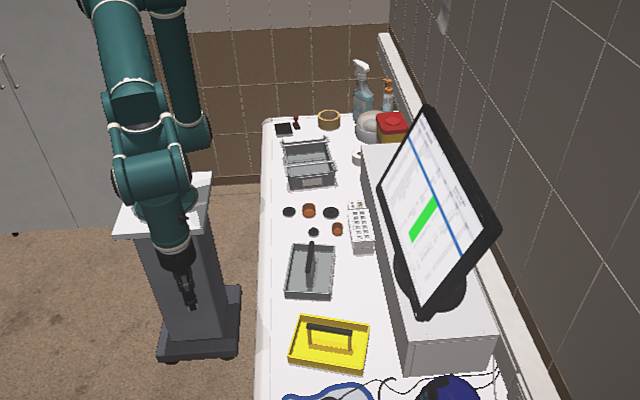

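```bash
cat > h.py <<'E'
import numpy as np, cv2
from scipy.spatial.transform import Rotation as Ro
from workcell import read_state, viewer, bot
def ray(name,uv,st=None):
    """origin, directions (world, unit optical-depth scale) for pixels Nx2"""
    uv=np.atleast_2d(np.asarray(uv,float)); P=viewer.camera_params(name)
    a=(uv-[P['cx'],P['cy']])/[P['fx'],P['fy']]
    if name=='wrist':
        r=np.linalg.norm(a,axis=1,keepdims=True)+1e-12
        dc=np.hstack([a/r*np.sin(r),np.cos(r)])
        H=np.array(P['hand_eye']); M=Ro.from_rotvec(st['tcp_rot']).as_matrix()
        o=M@H[:3,3]+st['tool_pos']; return o,dc@(M@H[:3,:3]).T,dc
    dc=np.hstack([a,np.ones((len(a),1))]); R=np.array(P['R']); return -R.T@P['t'],dc@R,dc
def plane(name,uv,z,st=None):
    o,d,_=ray(name,uv,st); return o+d*((z-o[2])/d[:,2:3])
def cloud(name,depth,st=None):
    h,w=depth.shape; v,u=np.mgrid[:h,:w]
    o,d,dc=ray(name,np.c_[u.ravel(),v.ravel()],st)
    return (o+d*(depth.ravel()/np.where(abs(dc[:,2])<1e-3,1e9,dc[:,2]))[:,None]).reshape(h,w,3)
def project(name,X,st):
    P=viewer.camera_params(name); X=np.atleast_2d(X)
    if name!='wrist':
        c=X@np.array(P['R']).T+P['t']; return c[:,:2]/c[:,2:]*P['fx']+[P['cx'],P['cy']]
    H=np.array(P['hand_eye']); M=Ro.from_rotvec(st['tcp_rot']).as_matrix()
    c=((X-st['tool_pos'])@M-H[:3,3])@H[:3,:3]
    r=np.linalg.norm(c[:,:2],axis=1,keepdims=True); th=np.arctan2(r,c[:,2:])
    return c[:,:2]/r*th*P['fx']+[P['cx'],P['cy']]
def snap(name,tag):
    st=read_state(); p,d=viewer.read_camera(name); cv2.imwrite(f'pics/{tag}.png',p); return st,p,d
def blobs(mask,amin=20):
    n,l,s,c=cv2.connectedComponentsWithStats(mask.astype(np.uint8)); return [(s[i],c[i],l==i) for i in range(1,n) if s[i,4]>=amin]
def tool(world,st=None):
    """world shift -> tool units of 30 mm"""
    st=st or read_state(); return Ro.from_rotvec(st['tcp_rot']).as_matrix().T@np.asarray(world)/0.03
E
python3 - <<'E'
from h import *
p=cv2.imread('pics/top0.png'); d=np.load('pics/top0.npy'); C=cloud('top',d)
hsv=cv2.cvtColor(p,cv2.COLOR_BGR2HSV); roi=np.zeros(d.shape,bool); roi[180:270,280:350]=1
for nm,m in (('dark',(hsv[...,2]<110)&(hsv[...,1]<100)),('amber',(hsv[...,1]>90))):
    for s,c,l in blobs(m&roi,15):
        z=C[l][:,2]; print(nm,c.round(1),s,'z',np.percentile(z,[5,50,95]).round(4),'plane',plane('top',c,.03 if nm=='amber' else .012).round(4), 'eqdiam mm',round(2*np.sqrt(s[4]/np.pi)*3.0,1))
# tote, tray masks by height
ok=(C[...,0]>.3)&(C[...,0]<.95)
for nm,x0,x1,y0,y1 in (('tote',170,275,180,262),('tray',350,432,198,265)):
    r=np.zeros(d.shape,bool); r[y0:y1,x0:x1]=1
    for lo,hi in ((.006,.12),(.025,.04),(.055,.08)):
        P=C[r&(C[...,2]>lo)&(C[...,2]<hi)]
        if len(P)>20:
            b=cv2.minAreaRect(P[:,:2].astype(np.float32)); print(nm,lo,len(P),np.round(b[0],4),np.round(b[1],4),round(b[2],2),P[:,2].max().round(3))
E
```

```text
dark [304. 186.] [297 186  15   1  15] z [0.0066 0.0099 0.0131] plane [[ 0.6365 -0.1209  0.012 ]] eqdiam mm 13.1
dark [307.5 204.9] [299 196  18  18 239] z [0.0072 0.011  0.0231] plane [[ 0.5761 -0.1336  0.012 ]] eqdiam mm 52.3
dark [337.5 197.7] [332 196  10   7  18] z [0.0043 0.0184 0.0283] plane [[ 0.601  -0.2268  0.012 ]] eqdiam mm 14.4
dark [301.2 223.4] [297 221  12   8  17] z [0.0067 0.0193 0.031 ] plane [[ 0.5176 -0.1156  0.012 ]] eqdiam mm 14.0
dark [335.7 226. ] [331 221  11  11 100] z [0.0077 0.0111 0.0251] plane [[ 0.5117 -0.2222  0.012 ]] eqdiam mm 33.9
dark [300.  249.9] [293 243  15  15 173] z [0.0075 0.0114 0.0237] plane [[ 0.4361 -0.1142  0.012 ]] eqdiam mm 44.5
amber [336.4 200.7] [331 195  12  12  86] z [0.0022 0.0069 0.0335] plane [[ 0.588  -0.2224  0.03  ]] eqdiam mm 31.4
amber [303.6 228. ] [297 221  14  14 146] z [0.0011 0.006  0.0324] plane [[ 0.5013 -0.1241  0.03  ]] eqdiam mm 40.9
tote 0.006 3261 [0.5278 0.1295] [0.2427 0.3165] 3.23 0.088
tote 0.025 178 [0.513  0.1223] [0.162  0.2185] 5.26 0.04
tote 0.055 1122 [0.5147 0.1241] [0.1862 0.2353] 5.01 0.08
tray 0.006 1348 [ 0.5037 -0.3951] [0.195  0.2483] 7.02 0.088
tray 0.025 431 [ 0.4937 -0.3937] [0.1906 0.1352] 80.71 0.04
tray 0.055 40 [ 0.4946 -0.3891] [0.1064 0.0163] 80.55 0.08
```

View pics/wrist0.png

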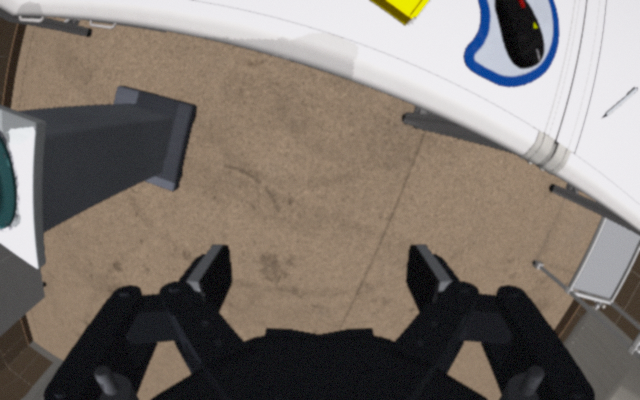

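The top view shows the bench from above; left in the picture is +y and down is towards the robot.
- The tote is at (221,221), with both bails in: bars near columns 195 and 252.
- Open amber jars are at (304,228), the medium, and (336,201), the small. There is no large jar.
- Dark lids are at (308,205) large, (300,250) medium and (336,226) small, so the large lid is a spare.
- The grey carry tray is at (392,232). The yellow look-alike at (473,223) is left alone.
- Bystanders are the timer at (304,177), the label roll at (218,158) and the rack at (347,177).

The side view agrees, and the wrist view shows only floor so far.

Candidates for the first reach: two bail bars (columns 195 and 252). I choose 252, the right bail at -y. I'll move over the tote and check with the wrist camera.

{"name": "jog_arm", "arguments": {"increments": [[[0.86,-0.95,0,0,0,0,1],[0.86,-0.95,0,0,0,0,1],[0.86,-0.95,0,0,0,0,1],[0.86,-0.95,0,0,0,0,1],[0.86,-0.95,0,0,0,0,1]]]}}

```text
time: 0.57
tool_pos: [0.2928, -0.4614, 0.3033]
tcp_rot: [-3.099, -0.508, 0.0]
wrist_force: [0.1, -0.0, 0.5]
width: 1.003
grip_force: 0.0
```

{"name": "jog_arm", "arguments": {"increments": [[[0.86,-0.95,0,0,0,0,1],[0.86,-0.95,0,0,0,0,1],[0.86,-0.95,0,0,0,0,1],[0.86,-0.95,0,0,0,0,1],[0.86,-0.95,0,0,0,0,1]]]}}

```text
time: 0.98
tool_pos: [0.3694, -0.285, 0.3037]
tcp_rot: [-3.1, -0.509, -0.0]
wrist_force: [0.6, 0.2, 0.6]
width: 1.0
grip_force: 0.0
```

{"name": "jog_arm", "arguments": {"increments": [[[0.86,-0.95,0,0,0,0,1],[0.86,-0.95,0,0,0,0,1],[0.86,-0.95,0,0,0,0,1],[0.86,-0.95,0,0,0,0,1],[0.86,-0.95,0,0,0,0,1]]]}}

```text
time: 1.4
tool_pos: [0.446, -0.1087, 0.3039]
tcp_rot: [3.1, 0.509, 0.0]
wrist_force: [0.4, -0.9, 0.6]
width: 1.006
grip_force: 0.0
```

{"name": "jog_arm", "arguments": {"increments": [[[0.86,-0.95,0,0,0,0,1],[0.86,-0.95,0,0,0,0,1],[0.86,-0.95,0,0,0,0,1],[0.86,-0.95,0,0,0,0,1],[0.86,-0.95,0,0,0,0,1]]]}}

```text
time: 1.82
tool_pos: [0.5226, 0.0677, 0.3037]
tcp_rot: [3.1, 0.51, -0.0]
wrist_force: [0.6, -0.9, -0.5]
width: 1.003
grip_force: 0.0
```

{"name": "jog_arm", "arguments": {"increments": [[[0,0,0,0,0,0.76,1],[0,0,0,0,0,0.76,1],[0,0,0,0,0,0.76,1],[0,0,0,0,0,0,1],[0,0,0,0,0,0,1]]]}}

```text
time: 2.23
tool_pos: [0.5223, 0.0658, 0.3036]
tcp_rot: [3.138, 0.14, -0.001]
wrist_force: [0.2, -0.3, 0.5]
width: 0.999
grip_force: 0.0
```

```bash
python3 - <<'E'
from h import *
st,p,d=snap('wrist','w1'); np.save('pics/w1.npy',d); np.save('pics/w1s.npy',np.r_[st['tool_pos'],st['tcp_rot']])
print(st['time'],st['tool_pos'],st['tcp_rot'],st['q'])
C=cloud('wrist',d,st)
b=(C[...,0]>.4)&(C[...,0]<.63)&(C[...,1]>0)&(C[...,1]<.26)
for lo,hi in ((.056,.066),(.066,.08)):
    P=C[b&(C[...,2]>lo)&(C[...,2]<hi)]; r=cv2.minAreaRect(P[:,:2].astype(np.float32)); print(lo,len(P),np.round(r[0],4),np.round(r[1],4),round(r[2],2))
E
```

```text
2.2333 [0.52225895 0.06575681 0.30356649] [ 3.13840639e+00  1.40433635e-01 -9.16995937e-04] [ 7.79414405e-02 -1.78786101e-02  1.91914976e+00 -2.78069035e-05
  1.24090648e+00  1.55931285e+00]
0.056 4430 [0.5144 0.1267] [0.1769 0.2353] 6.8
0.066 3137 [0.5142 0.1242] [0.1866 0.2363] 4.81
```

View pics/w1.png

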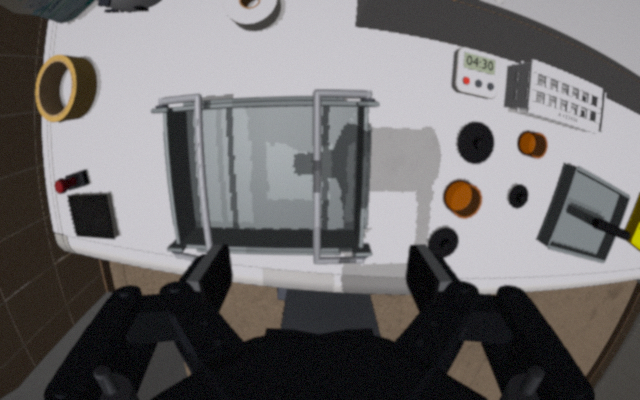

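The wrist view shows the tote with bars at columns ~205 (left) and ~318 (right). The jars are at (462,199) and (532,143); the lids are at (476,142), (443,240) and (518,195). The grey tray is at (585,213).

```bash
python3 - <<'E'
from h import *
s=np.load('pics/w1s.npy'); st=dict(tool_pos=s[:3],tcp_rot=s[3:]); d=np.load('pics/w1.npy'); C=cloud('wrist',d,st)
c0=np.array([.5143,.1243]); a=np.radians(4.85); R=np.array([[np.cos(a),-np.sin(a)],[np.sin(a),np.cos(a)]])
L=(C[...,:2]-c0)@R
for sgn in (1,-1):
    m=(abs(L[...,0])<60e-3)&(abs(L[...,1]-sgn*.058)<.02)&(C[...,2]>.05)&(C[...,2]<.08)
    P=L[m]; k=np.polyfit(P[:,0],P[:,1],1); print(sgn,m.sum(),'mid y',k[1].round(4),'slope',k[0].round(4),np.percentile(C[m][:,2],[5,50,95]).round(4))
# outer sides of the wire frame
for lo,hi in ((-.105,.105),):
    m=(abs(L[...,1])<.05)&(C[...,2]>.055)&(C[...,2]<.08)
    for q in (-1,1):
        P=L[m&(L[...,0]*q>.06)]; print('wall',q,np.percentile(P[:,0],[2,50,98]).round(4),np.polyfit(P[:,1],P[:,0],1).round(4))
E
```

```text
1 110 mid y 0.0561 slope -0.0033 [0.0778 0.0793 0.08  ]
-1 892 mid y -0.0578 slope -0.0087 [0.0694 0.072  0.0735]
wall -1 [-0.0862 -0.08   -0.0767] [-0.0029 -0.0806]
wall 1 [0.0766 0.0812 0.0862] [0.0025 0.0813]
```

{"name": "jog_arm", "arguments": {"increments": [[[0,0,1,0,0,0,1],[0,0,1,0,0,0,1],[0,0,1,0,0,0,1],[0,0,1,0,0,0,1],[0,0,0.9,0,0,0,1]]]}}

```text
time: 2.7
tool_pos: [0.5219, 0.0652, 0.1553]
tcp_rot: [3.139, 0.138, -0.0]
wrist_force: [0.2, -0.1, 0.1]
width: 1.001
grip_force: 0.0
```

{"name": "jog_arm", "arguments": {"increments": [[[0,-0.03,0.6,0,0,0,1],[0,0,0.6,0,0,0,0],[0,0,0,0,0,0,-1],[0,0,0,0,0,0,-1],[0,0,0,0,0,0,-1]]], "force": 30}}

```text
time: 3.12
tool_pos: [0.5228, 0.0661, 0.1213]
tcp_rot: [-3.138, -0.137, -0.001]
wrist_force: [-0.4, 0.6, 0.7]
width: 0.472
grip_force: 0.0
```

{"name": "jog_arm", "arguments": {"increments": [[[0,0,0,0,0,0,-1],[0,0,0,0,0,0,-1],[0,0,0,0,0,0,-1],[0,0,0,0,0,0,-1],[0,0,0,0,0,0,-1]]]}}

```text
time: 3.53
tool_pos: [0.522, 0.0678, 0.1207]
tcp_rot: [-3.136, -0.136, 0.001]
wrist_force: [-0.5, 5.0, 0.1]
width: 0.077
grip_force: 29.2
```

{"name": "jog_arm", "arguments": {"increments": [[[0,0.024,-0.282,0,0,0,-1],[0,0.071,-0.274,0,0,0,-1],[0,0.117,-0.258,0,0,0,-1],[0,0.158,-0.234,0,0,0,-1],[0,0.196,-0.204,0,0,0,-1]]]}}

```text
time: 3.95
tool_pos: [0.5235, 0.0503, 0.1593]
tcp_rot: [-3.137, -0.136, 0.001]
wrist_force: [-0.9, 4.0, -0.6]
width: 0.077
grip_force: 29.4
```

{"name": "jog_arm", "arguments": {"increments": [[[0,0.228,-0.168,0,0,0,-1],[0,0.253,-0.127,0,0,0,-1],[0,0.271,-0.083,0,0,0,-1],[0,0.281,-0.036,0,0,0,-1],[0,0.283,0.013,0,0,0,-1]]]}}

```text
time: 4.37
tool_pos: [0.5272, 0.0102, 0.1721]
tcp_rot: [-3.138, -0.136, -0.001]
wrist_force: [-2.7, 3.3, 7.1]
width: 0.079
grip_force: 30.3
```

{"name": "jog_arm", "arguments": {"increments": [[[0,0.277,0.06,0,0,0,-1],[0,0.262,0.106,0,0,0,-1],[0,0.24,0.149,0,0,0,-1],[0,0.212,0.187,0,0,0,-1],[0,0.178,0.221,0,0,0,-1]]]}}

```text
time: 4.78
tool_pos: [0.5306, -0.0252, 0.1483]
tcp_rot: [-3.138, -0.136, -0.001]
wrist_force: [-0.9, 6.8, 2.9]
width: 0.076
grip_force: 29.5
```

{"name": "jog_arm", "arguments": {"increments": [[[0,0.138,0.248,0,0,0,-1],[0,0.093,0.267,0,0,0,-1],[0,0.047,0.279,0,0,0,-1],[0,0,0.283,0,0,0,-1],[0,-0.049,0.279,0,0,0,-1]]]}}

```text
time: 5.2
tool_pos: [0.5321, -0.03, 0.1103]
tcp_rot: [-3.136, -0.135, -0.001]
wrist_force: [-11.5, 9.6, 47.7]
width: 0.082
grip_force: 34.9
```

{"name": "jog_arm", "arguments": {"increments": [[[0,0,0,0,0,0,-1],[0,0,0,0,0,0,-1],[0,0,0,0,0,0,-1],[0,0,0,0,0,0,-1],[0,0,0,0,0,0,-1]]]}}

```text
time: 5.62
tool_pos: [0.5323, -0.0301, 0.1097]
tcp_rot: [-3.136, -0.136, -0.004]
wrist_force: [-3.1, 10.5, 15.4]
width: 0.077
grip_force: 32.7
```

{"name": "jog_arm", "arguments": {"increments": [[[0,0,0,0,0,0,-0.2],[0,0,0,0,0,0,-0.2],[0,0,0,0,0,0,-0.2],[0,0,-0.5,0,0,0,-0.2],[0,0,-1,0,0,0,-0.2]]]}}

```text
time: 6.03
tool_pos: [0.5271, -0.0317, 0.1484]
tcp_rot: [-3.138, -0.137, 0.016]
wrist_force: [-0.2, 0.8, 0.1]
width: 0.4
grip_force: 0.0
```

{"name": "jog_arm", "arguments": {"increments": [[[0,0,-1,0,0,0,0],[0,0,-1,0,0,0,1],[0,-0.5,-0.8,0,0,0,1],[0,-0.83,0,0,0,0,1],[0,-0.83,0,0,0,0,1]]]}}

```text
time: 6.45
tool_pos: [0.5266, 0.0325, 0.2389]
tcp_rot: [3.138, 0.133, 0.007]
wrist_force: [-0.5, -0.0, -0.5]
width: 0.999
grip_force: 0.0
```

{"name": "jog_arm", "arguments": {"increments": [[[0,-0.83,0,0,0,0,1],[0,-0.83,0,0,0,0,1],[0,-0.83,0,0,0,0,1],[0,-0.83,0,0,0,0,1],[0,-0.83,0,0,0,0,1]]]}}

```text
time: 6.87
tool_pos: [0.5141, 0.1575, 0.2359]
tcp_rot: [3.137, 0.136, -0.002]
wrist_force: [0.0, -0.7, -0.0]
width: 1.004
grip_force: 0.0
```

{"name": "jog_arm", "arguments": {"increments": [[[0,-0.82,0,0,0,0,1],[0,0,0,0,0,0,1],[0,0,0,0,0,0,1],[0,0,0,0,0,0,1],[0,0,0,0,0,0,1]]]}}

```text
time: 7.28
tool_pos: [0.5123, 0.1806, 0.2365]
tcp_rot: [3.138, 0.135, -0.001]
wrist_force: [0.8, -0.3, -0.1]
width: 0.999
grip_force: 0.0
```

```bash
python3 - <<'E'
from h import *
st,p,d=snap('wrist','w2'); C=cloud('wrist',d,st); print(st['tool_pos'],st['tcp_rot'])
c0=np.array([.5145,.1245]); a=np.radians(4.7); R=np.array([[np.cos(a),-np.sin(a)],[np.sin(a),np.cos(a)]])
L=(C[...,:2]-c0)@R
for y0 in (.058,-.156):
    m=(abs(L[...,0])<60e-3)&(abs(L[...,1]-y0)<.03)&(C[...,2]>.03)&(C[...,2]<.1)
    P=L[m]; print(y0,m.sum())
    if m.sum()>20: k=np.polyfit(P[:,0],P[:,1],1); print('mid y',k[1].round(4),'slope',k[0].round(4),np.percentile(C[m][:,2],[5,50,95]).round(4))
E
```

```text
[0.51233707 0.18056364 0.23651117] [ 3.13778457e+00  1.35407727e-01 -1.24631775e-03]
0.058 1540
mid y 0.0597 slope 0.0033 [0.0803 0.0821 0.0835]
-0.156 848
mid y -0.1544 slope 0.0064 [0.0524 0.0564 0.0581]
```

{"name": "jog_arm", "arguments": {"increments": [[[0,-0.09,1,0,0,0,1],[0,0,1,0,0,0,1],[0,0,1,0,0,0,1],[0,0,0.55,0,0,0,1],[0,0,0,0,0,0,0]]]}}

```text
time: 7.75
tool_pos: [0.509, 0.1822, 0.126]
tcp_rot: [3.136, 0.134, -0.013]
wrist_force: [-0.6, 0.2, -0.7]
width: 0.886
grip_force: 0.0
```

{"name": "jog_arm", "arguments": {"increments": [[[0,0,0,0,0,0,-1],[0,0,0,0,0,0,-1],[0,0,0,0,0,0,-1],[0,0,0,0,0,0,-1],[0,0,0,0,0,0,-1]]]}}

```text
time: 8.17
tool_pos: [0.5131, 0.1846, 0.1322]
tcp_rot: [-3.138, -0.136, -0.004]
wrist_force: [-0.7, 0.1, 0.4]
width: 0.145
grip_force: 0.0
```

{"name": "jog_arm", "arguments": {"increments": [[[0,0,0,0,0,0,-1],[0,0,0,0,0,0,-1],[0,0,0,0,0,0,-1],[0,0,0,0,0,0,-1],[0,-0.071,-0.274,0,0,0,-1]]]}}

```text
time: 8.58
tool_pos: [0.5127, 0.1869, 0.138]
tcp_rot: [-3.138, -0.136, -0.003]
wrist_force: [6.2, 8.0, -9.3]
width: 0.08
grip_force: 28.9
```

{"name": "jog_arm", "arguments": {"increments": [[[0,-0.117,-0.258,0,0,0,-1],[0,-0.158,-0.234,0,0,0,-1],[0,-0.196,-0.204,0,0,0,-1],[0,-0.228,-0.168,0,0,0,-1],[0,-0.253,-0.127,0,0,0,-1]]]}}

```text
time: 9.0
tool_pos: [0.5104, 0.214, 0.1687]
tcp_rot: [3.136, 0.138, 0.003]
wrist_force: [4.7, -3.4, -1.6]
width: 0.077
grip_force: 29.2
```

{"name": "jog_arm", "arguments": {"increments": [[[0,-0.271,-0.083,0,0,0,-1],[0,-0.281,-0.036,0,0,0,-1],[0,-0.283,0.013,0,0,0,-1],[0,-0.277,0.06,0,0,0,-1],[0,-0.262,0.106,0,0,0,-1]]]}}

```text
time: 9.42
tool_pos: [0.5067, 0.2558, 0.1674]
tcp_rot: [3.137, 0.137, 0.003]
wrist_force: [5.1, -4.3, 1.1]
width: 0.078
grip_force: 30.4
```

{"name": "jog_arm", "arguments": {"increments": [[[0,-0.24,0.149,0,0,0,-1],[0,-0.212,0.187,0,0,0,-1],[0,-0.178,0.221,0,0,0,-1],[0,-0.138,0.248,0,0,0,-1],[0,-0.093,0.267,0,0,0,-1]]]}}

```text
time: 9.83
tool_pos: [0.5039, 0.2822, 0.1338]
tcp_rot: [3.138, 0.138, 0.001]
wrist_force: [4.7, -4.3, 2.4]
width: 0.076
grip_force: 30.1
```

{"name": "jog_arm", "arguments": {"increments": [[[0,-0.047,0.279,0,0,0,-1],[0,0,0.283,0,0,0,-1],[0,0.049,0.23,0,0,0,-1],[0,0,0,0,0,0,-1],[0,0,0,0,0,0,-1]]]}}

```text
time: 10.25
tool_pos: [0.5037, 0.2817, 0.1098]
tcp_rot: [3.139, 0.137, -0.0]
wrist_force: [5.6, -2.7, 0.5]
width: 0.081
grip_force: 30.2
```

{"name": "jog_arm", "arguments": {"increments": [[[0,0,0,0,0,0,-0.2],[0,0,0,0,0,0,-0.2],[0,0,0,0,0,0,-0.2],[0,0,-0.5,0,0,0,-0.2],[0,0,-1,0,0,0,-0.2]]]}}

```text
time: 10.67
tool_pos: [0.4996, 0.2803, 0.1511]
tcp_rot: [3.135, 0.137, -0.017]
wrist_force: [0.1, -1.4, -0.8]
width: 0.404
grip_force: 0.0
```

{"name": "jog_arm", "arguments": {"increments": [[[0,0,-1,0,0,0,0],[0,0,-1,0,0,0,1],[0,0.5,-1,0,0,0,1],[0,0.7,-1,0,0,0,1],[0,1,0,0,0,0,1]]]}}

```text
time: 11.08
tool_pos: [0.5117, 0.2182, 0.2829]
tcp_rot: [-3.133, -0.141, -0.016]
wrist_force: [1.5, -0.5, 1.1]
width: 0.998
grip_force: 0.0
```

{"name": "jog_arm", "arguments": {"increments": [[[0,1,0,0,0,0,1],[0,1,0,0,0,0,1],[0,1,0,0,0,0,1],[0,1,0,0,0,0,1],[0,0,0,0,0,0,1]]]}}

```text
time: 11.5
tool_pos: [0.5192, 0.0926, 0.2752]
tcp_rot: [3.137, 0.131, -0.003]
wrist_force: [0.6, -0.7, 0.5]
width: 1.002
grip_force: 0.0
```

{"name": "jog_arm", "arguments": {"increments": [[[0,0,0,0,0,0,1],[0,0,0,0,0,0,1],[0,0,0,0,0,0,1],[0,0,0,0,0,0,1],[0,0,0,0,0,0,1]]]}}

```text
time: 11.92
tool_pos: [0.5196, 0.0974, 0.2757]
tcp_rot: [-3.138, -0.139, 0.001]
wrist_force: [0.1, 1.0, 0.2]
width: 0.999
grip_force: 0.0
```

```bash
python3 - <<'E'
from h import *
st,p,d=snap('wrist','w3'); C=cloud('wrist',d,st); print(st['tool_pos'],st['tcp_rot'])
c0=np.array([.5145,.1245]); a=np.radians(4.7); R=np.array([[np.cos(a),-np.sin(a)],[np.sin(a),np.cos(a)]])
L=(C[...,:2]-c0)@R
for y0 in (.156,-.156):
    m=(abs(L[...,0])<60e-3)&(abs(L[...,1]-y0)<.03)&(C[...,2]>.03)&(C[...,2]<.1)
    P=L[m]; print(y0,m.sum())
    if m.sum()>20: k=np.polyfit(P[:,0],P[:,1],1); print('mid y',k[1].round(4),'slope',k[0].round(4),np.percentile(C[m][:,2],[5,50,95]).round(4))
hsv=cv2.cvtColor(p,cv2.COLOR_BGR2HSV); b=(C[...,0]>.38)&(C[...,0]<.64)&(C[...,1]<-.06)&(C[...,1]>-.28)&(C[...,2]<.06)
for nm,m in (('dark',(hsv[...,2]<70)),('amber',(hsv[...,1]>110))):
    for s,c,l in blobs(m&b,80):
        Z=C[l]; print(nm,c.round(1),s,Z[:,2].max().round(3),np.round((Z.max(0)+Z.min(0))[:2]/2,4),np.round((Z.max(0)-Z.min(0))[:2],4))
E
```

```text
[0.51962166 0.09738215 0.27567797] [-3.13829878e+00 -1.39147915e-01  5.77442292e-04]
0.156 743
mid y 0.1547 slope 0.001 [0.053  0.0564 0.0581]
-0.156 876
mid y -0.1551 slope 0.0038 [0.0535 0.0565 0.0581]
dark [506.  146.7] [ 489  126   35   42 1106] 0.026 [ 0.5764 -0.1329] [0.0516 0.054 ]
dark [566.2 149.7] [556 137  17  24 194] 0.031 [ 0.5893 -0.2254] [0.0305 0.0297]
dark [545.  201.4] [537 191  17  22 302] 0.025 [ 0.5126 -0.2202] [0.0308 0.0312]
dark [501.7 209.6] [488 193  22  29 251] 0.027 [ 0.5003 -0.1339] [0.0344 0.0218]
dark [471.3 249.5] [458 235  28  30 632] 0.026 [ 0.4371 -0.1135] [0.0432 0.0423]
amber [560.6 148.6] [547 136  28  27 579] 0.031 [ 0.5893 -0.2224] [0.0323 0.0355]
amber [492.9 204.6] [ 474  186   38   39 1082] 0.032 [ 0.5035 -0.1224] [0.0435 0.0452]
```

View pics/w3.png

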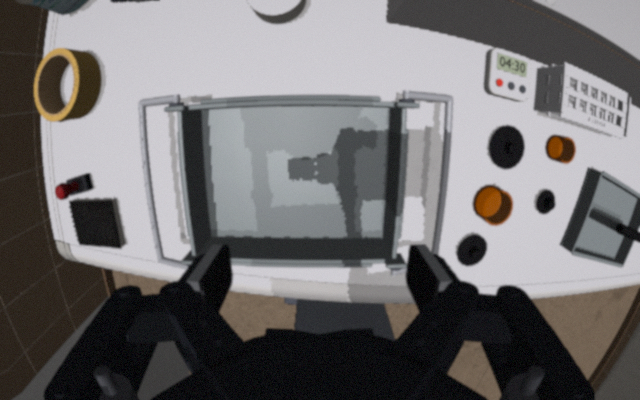

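Both bails are out, with the bars at columns ~150 and ~445. Next, a close look at the medium jar.

{"name": "jog_arm", "arguments": {"increments": [[[-0.155,0.91,0.25,0,0,0,1],[-0.155,0.91,0.25,0,0,0,1],[-0.155,0.91,0.25,0,0,0,1],[-0.155,0.91,0.25,0,0,0,1],[-0.155,0.91,0.25,0,0,0,1]]]}}

```text
time: 12.38
tool_pos: [0.5084, -0.0422, 0.2381]
tcp_rot: [-3.138, -0.139, -0.001]
wrist_force: [0.7, -0.6, 0.3]
width: 1.001
grip_force: 0.0
```

{"name": "jog_arm", "arguments": {"increments": [[[-0.155,0.91,0.25,0,0,0,1],[-0.155,0.91,0.25,0,0,0,1],[-0.155,0.91,0.25,0,0,0,1],[0,0,0,0,0,0,1],[0,0,0,0,0,0,1]]]}}

```text
time: 12.8
tool_pos: [0.5014, -0.125, 0.2153]
tcp_rot: [-3.138, -0.133, 0.002]
wrist_force: [0.3, 0.9, -0.4]
width: 1.0
grip_force: 0.0
```

{"name": "jog_arm", "arguments": {"increments": [[[0,0,0,0,0,0,1],[0,0,0,0,0,0,1],[0,0,0,0,0,0,1],[0,0,0,0,0,0,1],[0,0,0,0,0,0,1]]]}}

```text
time: 13.22
tool_pos: [0.502, -0.1237, 0.2161]
tcp_rot: [3.138, 0.139, 0.001]
wrist_force: [-0.3, -0.3, -0.0]
width: 1.002
grip_force: 0.0
```

```bash
cat >> h.py <<'E'
def things(tag,box=(.36,.66,-.30,.30),amin=150):
    """amber / dark blobs seen by the wrist camera: rays on known heights"""
    st,p,d=snap('wrist',tag); C=cloud('wrist',d,st); hsv=cv2.cvtColor(p,cv2.COLOR_BGR2HSV)
    b=(C[...,0]>box[0])&(C[...,0]<box[1])&(C[...,1]>box[2])&(C[...,1]<box[3])&(C[...,2]<.07)
    print('t',st['time'],'tcp',st['tool_pos'].round(4),st['tcp_rot'].round(3))
    for nm,m in (('dark',(hsv[...,2]<75)&(hsv[...,1]<120)),('amber',hsv[...,1]>110)):
        for s,c,l in blobs(m&b,amin):
            zt=np.percentile(C[l][:,2],98)
            cn=max(cv2.findContours(l.astype(np.uint8),cv2.RETR_EXTERNAL,cv2.CHAIN_APPROX_NONE)[0],key=len)[:,0]
            cn=cv2.convexHull(cn)[:,0]
            top=(zt if nm=='amber' else zt-.0145)
            X=plane('wrist',cn,top,st)[:,:2]; (cx,cy),r=cv2.minEnclosingCircle(X.astype(np.float32))
            out=f'{nm} px {c.round(0)} ztop {zt:.4f} circle ({cx:.4f},{cy:.4f}) d {2*r*1e3:.1f}mm'
            hi=l&(C[...,2]>zt-.004)
            out+=f' topmean {C[hi].mean(0).round(4)[:2]} n{hi.sum()}'
            print(out)
    return st,p,d,C
E
python3 -c "
from h import *
st,p,d,C=things('w4')
print(np.median(C[(C[...,2]<.02)&(C[...,2]>-.02)][:,2]))
"
```

```text
t 13.2167 tcp [ 0.502  -0.1237  0.2161] [3.138e+00 1.390e-01 1.000e-03]
dark px [393.  33.] ztop 0.0506 circle (0.6435,-0.1721) d 34.7mm topmean [ 0.6376 -0.1739] n19
dark px [ 97. 168.] ztop 0.0616 circle (0.5084,0.1329) d 320.5mm topmean [0.5086 0.0962] n1149
dark px [336. 106.] ztop 0.0245 circle (0.5760,-0.1346) d 54.1mm topmean [ 0.5764 -0.1339] n198
dark px [421. 184.] ztop 0.0249 circle (0.5126,-0.2220) d 35.0mm topmean [ 0.5125 -0.222 ] n131
dark px [481. 227.] ztop 0.0304 circle (0.4745,-0.2991) d 67.9mm topmean [ 0.4762 -0.295 ] n145
dark px [303. 248.] ztop 0.0246 circle (0.4370,-0.1152) d 44.9mm topmean [ 0.4368 -0.1143] n146
amber px [438. 104.] ztop 0.0311 circle (0.5886,-0.2194) d 41.4mm topmean [ 0.5889 -0.222 ] n369
amber px [318. 188.] ztop 0.0309 circle (0.5049,-0.1240) d 47.4mm topmean [ 0.5046 -0.1243] n519
0.000294170584736686
```

View pics/w4.png

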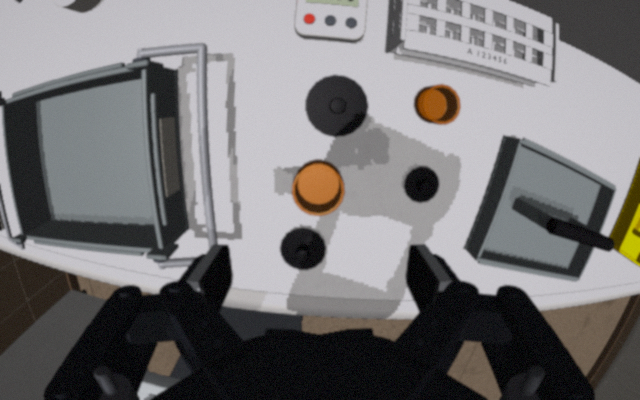

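The view shows the medium jar at (318,188), small jar at (438,104), medium lid at (303,248), small lid at (421,184), spare large lid at (336,106) and the tray at (545,205). The choice checks out, so I'll grasp the medium jar.

{"name": "jog_arm", "arguments": {"increments": [[[0.1,0,1,0,0,0,1],[0,0,1,0,0,0,1],[0,0,1,0,0,0,1],[0,0,0.9,0,0,0,1],[0,0,0.73,0,0,0,0.8]]]}}

```text
time: 13.68
tool_pos: [0.5039, -0.1237, 0.075]
tcp_rot: [-3.138, -0.137, 0.002]
wrist_force: [0.9, -0.5, -0.7]
width: 0.9
grip_force: 0.0
```

{"name": "jog_arm", "arguments": {"increments": [[[0,0,0,0,0,0,0.4],[0,0,0,0,0,0,-0.2],[0,0,0,0,0,0,-0.4],[0,0,0,0,0,0,-0.4],[0,0,0,0,0,0,-0.4]]], "force": 30}}

```text
time: 14.1
tool_pos: [0.5062, -0.1246, 0.0788]
tcp_rot: [3.137, 0.137, 0.005]
wrist_force: [0.4, 0.6, -0.5]
width: 0.516
grip_force: 31.5
```

{"name": "jog_arm", "arguments": {"increments": [[[0,0,0,0,0,0,-0.6],[0,0,0,0,0,0,-0.6],[0,0,0,0,0,0,-0.6],[0,0,-0.3,0,0,0,-0.6],[0,0,-0.7,0,0,0,-0.6]]]}}

```text
time: 14.52
tool_pos: [0.5023, -0.1235, 0.105]
tcp_rot: [-3.137, -0.137, 0.009]
wrist_force: [-0.7, 0.3, -0.3]
width: 0.517
grip_force: 31.5
```

{"name": "jog_arm", "arguments": {"increments": [[[0,0,-0.8,0,0,0,-0.6],[0,0,-0.9,0,0,0,-0.6],[0,0,-0.8,0,0,0,-0.6],[0.05,-0.36,0,0,0,0,-0.6],[0.11,-0.72,0,0,0,0,-0.6]]]}}

```text
time: 14.93
tool_pos: [0.5083, -0.0928, 0.1848]
tcp_rot: [3.137, 0.133, 0.008]
wrist_force: [-0.6, 0.5, -1.5]
width: 0.517
grip_force: 31.6
```

{"name": "jog_arm", "arguments": {"increments": [[[0.14,-0.9,0,0,0,0,-0.6],[0.14,-0.9,0,0,0,0,-0.6],[0.14,-0.9,0,0,0,0,-0.6],[0.14,-0.9,0,0,0,0,-0.6],[0.14,-0.9,0,0,0,0,-0.6]]]}}

```text
time: 15.35
tool_pos: [0.5152, 0.0463, 0.1817]
tcp_rot: [-3.139, -0.136, 0.001]
wrist_force: [0.3, 0.5, 0.3]
width: 0.521
grip_force: 31.6
```

{"name": "jog_arm", "arguments": {"increments": [[[0.12,-0.8,0,0,0,0,-0.6],[0.07,-0.5,0,0,0,0,-0.6],[0,0,0,0,0,0,-0.6],[0,0,0,0,0,0,-0.6],[0,0,0,0,0,0,-0.6]]]}}

```text
time: 15.77
tool_pos: [0.5177, 0.0839, 0.1817]
tcp_rot: [3.138, 0.137, -0.001]
wrist_force: [0.6, 0.1, -1.3]
width: 0.515
grip_force: 31.5
```

{"name": "jog_arm", "arguments": {"increments": [[[0,0,0.6,0,0,0,-0.6],[0,0,0.9,0,0,0,-0.6],[0,0,0.9,0,0,0,-0.6],[0,0,0.6,0,0,0,-0.6],[0,0,0.2,0,0,0,-0.6]]]}}

```text
time: 16.18
tool_pos: [0.5153, 0.0826, 0.0827]
tcp_rot: [3.138, 0.134, -0.011]
wrist_force: [-15.1, -2.8, 39.9]
width: 0.521
grip_force: 36.8
```

{"name": "jog_arm", "arguments": {"increments": [[[0,0,0.06,0,0,0,-0.6],[0,0,0,0,0,0,-0.6],[0,0,0,0,0,0,0.1],[0,0,0,0,0,0,0.2],[0,0,0,0,0,0,0.4]]]}}

```text
time: 16.6
tool_pos: [0.519, 0.084, 0.0852]
tcp_rot: [-3.139, -0.136, -0.003]
wrist_force: [-0.5, -0.0, 0.3]
width: 0.698
grip_force: 0.0
```

{"name": "jog_arm", "arguments": {"increments": [[[0,0,0,0,0,0,0.5],[0,0,-0.4,0,0,0,0.5],[0,0,-0.8,0,0,0,0.5],[0,0,-1,0,0,0,0.5],[0,0,-1,0,0,0,0.5]]]}}

```text
time: 17.02
tool_pos: [0.5175, 0.0842, 0.1815]
tcp_rot: [3.138, 0.137, -0.002]
wrist_force: [0.8, 0.0, -0.1]
width: 0.752
grip_force: 0.0
```

{"name": "jog_arm", "arguments": {"increments": [[[0,0,-0.9,0,0,0,1],[0,0.7,0,0,0,0,1],[0,0.9,0,0,0,0,1],[0,0.9,0,0,0,0,1],[0,0.9,0,0,0,0,1]]]}}

```text
time: 17.43
tool_pos: [0.5272, -0.0182, 0.2089]
tcp_rot: [3.138, 0.139, 0.003]
wrist_force: [0.1, -0.4, 1.4]
width: 1.002
grip_force: 0.0
```

{"name": "jog_arm", "arguments": {"increments": [[[0.18,0.84,0,0,0,0,1],[0.18,0.84,0,0,0,0,1],[0.18,0.84,0,0,0,0,1],[0.18,0.84,0,0,0,0,1],[0.18,0.84,0,0,0,0,1]]]}}

```text
time: 17.85
tool_pos: [0.5652, -0.1419, 0.2084]
tcp_rot: [3.138, 0.137, 0.002]
wrist_force: [0.8, 0.0, 1.0]
width: 1.002
grip_force: 0.0
```

{"name": "jog_arm", "arguments": {"increments": [[[0.18,0.84,0,0,0,0,1],[0.18,0.84,0,0,0,0,1],[0.18,0.84,0,0,0,0,1],[0,0,0,0,0,0,1],[0,0,0,0,0,0,1]]]}}

```text
time: 18.27
tool_pos: [0.5878, -0.2157, 0.2081]
tcp_rot: [3.139, 0.134, 0.001]
wrist_force: [-0.4, 0.8, -0.2]
width: 1.0
grip_force: 0.0
```

{"name": "jog_arm", "arguments": {"increments": [[[0,0,0,0,0,0,1],[0,0,0,0,0,0,1],[0,0,0,0,0,0,1],[0,0,0,0,0,0,1],[0,0,0,0,0,0,1]]]}}

```text
time: 18.68
tool_pos: [0.5875, -0.2137, 0.2073]
tcp_rot: [-3.138, -0.138, 0.0]
wrist_force: [-0.2, -0.2, -0.3]
width: 1.0
grip_force: 0.0
```

```bash
python3 -c "
from h import *
st,p,d,C=things('w5')
"
```

```text
t 18.6833 tcp [ 0.5875 -0.2137  0.2073] [-3.138 -0.138  0.   ]
dark px [ 32. 161.] ztop 0.0612 circle (0.5992,0.1113) d 119.2mm topmean [0.6042 0.0741] n52
dark px [ 94. 225.] ztop 0.0613 circle (0.5237,0.0082) d 175.1mm topmean [0.5425 0.0151] n447
dark px [232. 191.] ztop 0.0244 circle (0.5768,-0.1350) d 55.1mm topmean [ 0.5768 -0.1345] n187
dark px [ 34. 266.] ztop 0.0612 circle (0.4576,0.1533) d 256.8mm topmean [0.4371 0.1173] n284
dark px [320. 262.] ztop 0.0249 circle (0.5135,-0.2232) d 35.9mm topmean [ 0.513  -0.2226] n144
dark px [388. 302.] ztop 0.0326 circle (0.4759,-0.2997) d 81.6mm topmean [ 0.4722 -0.2956] n184
dark px [229. 311.] ztop 0.0113 circle (0.4276,-0.1237) d 41.9mm topmean [ 0.4395 -0.1291] n243
amber px [329. 190.] ztop 0.0310 circle (0.5917,-0.2226) d 38.7mm topmean [ 0.5907 -0.224 ] n428
amber px [ 60. 231.] ztop 0.0356 circle (0.5250,0.0746) d 63.2mm topmean [0.5173 0.0785] n257
```

{"name": "jog_arm", "arguments": {"increments": [[[0.09,0.34,0.6,0,0,0,0.4],[0,0,0.9,0,0,0,0.4],[0,0,0.9,0,0,0,0.4],[0,0,0.9,0,0,0,0.4],[0,0,0.6,0,0,0,0.4]]]}}

```text
time: 19.15
tool_pos: [0.5898, -0.2237, 0.0874]
tcp_rot: [-3.137, -0.137, 0.004]
wrist_force: [-0.3, 0.2, 0.1]
width: 0.697
grip_force: 0.0
```

{"name": "jog_arm", "arguments": {"increments": [[[0,0,0.35,0,0,0,0.4],[0,0,0.08,0,0,0,0.2],[0,0,0,0,0,0,-0.2],[0,0,0,0,0,0,-0.5],[0,0,0,0,0,0,-0.7]]]}}

```text
time: 19.57
tool_pos: [0.5924, -0.2249, 0.079]
tcp_rot: [3.137, 0.137, 0.004]
wrist_force: [0.6, 0.0, -0.3]
width: 0.412
grip_force: 30.0
```

{"name": "jog_arm", "arguments": {"increments": [[[0,0,0,0,0,0,-0.8],[0,0,0,0,0,0,-0.8],[0,0,0,0,0,0,-0.8],[0,0,-0.3,0,0,0,-0.8],[0,0,-0.7,0,0,0,-0.8]]]}}

```text
time: 19.98
tool_pos: [0.5887, -0.2235, 0.1048]
tcp_rot: [-3.136, -0.136, 0.009]
wrist_force: [-0.3, 0.4, -0.5]
width: 0.413
grip_force: 30.1
```

{"name": "jog_arm", "arguments": {"increments": [[[0,0,-0.8,0,0,0,-0.8],[0,0,-0.9,0,0,0,-0.8],[0,0,-0.8,0,0,0,-0.8],[-0.04,-0.36,0,0,0,0,-0.8],[-0.08,-0.7,0,0,0,0,-0.8]]]}}

```text
time: 20.4
tool_pos: [0.5868, -0.1949, 0.1858]
tcp_rot: [3.135, 0.133, 0.01]
wrist_force: [-0.2, 1.5, -0.9]
width: 0.416
grip_force: 30.1
```

{"name": "jog_arm", "arguments": {"increments": [[[-0.11,-0.94,0,0,0,0,-0.8],[-0.11,-0.94,0,0,0,0,-0.8],[-0.11,-0.94,0,0,0,0,-0.8],[-0.11,-0.94,0,0,0,0,-0.8],[-0.11,-0.94,0,0,0,0,-0.8]]]}}

```text
time: 20.82
tool_pos: [0.5551, -0.0525, 0.182]
tcp_rot: [-3.138, -0.136, 0.001]
wrist_force: [-1.1, -0.6, -0.5]
width: 0.417
grip_force: 30.1
```

{"name": "jog_arm", "arguments": {"increments": [[[-0.11,-0.94,0,0,0,0,-0.8],[-0.11,-0.94,0,0,0,0,-0.8],[-0.11,-0.94,0,0,0,0,-0.8],[-0.11,-0.94,0,0,0,0,-0.8],[-0.11,-0.94,0,0,0,0,-0.8]]]}}

```text
time: 21.23
tool_pos: [0.5263, 0.0865, 0.1821]
tcp_rot: [-3.139, -0.137, 0.001]
wrist_force: [0.1, 1.0, -1.0]
width: 0.422
grip_force: 30.1
```

{"name": "jog_arm", "arguments": {"increments": [[[-0.11,-0.94,0,0,0,0,-0.8],[-0.11,-0.94,0,0,0,0,-0.8],[-0.06,-0.5,0,0,0,0,-0.8],[0,-0.27,0,0,0,0,-0.8],[0,0,0,0,0,0,-0.8]]]}}

```text
time: 21.65
tool_pos: [0.5115, 0.1649, 0.1821]
tcp_rot: [-3.138, -0.14, 0.0]
wrist_force: [0.6, 0.2, -1.3]
width: 0.414
grip_force: 30.2
```

{"name": "jog_arm", "arguments": {"increments": [[[0,0,0,0,0,0,-0.8],[0,0,0,0,0,0,-0.8],[0,0,0.5,0,0,0,-0.8],[0,0,0.9,0,0,0,-0.8],[0,0,0.9,0,0,0,-0.8]]]}}

```text
time: 22.07
tool_pos: [0.5139, 0.1625, 0.114]
tcp_rot: [-3.138, -0.134, -0.006]
wrist_force: [0.2, -0.1, -0.7]
width: 0.417
grip_force: 30.2
```

{"name": "jog_arm", "arguments": {"increments": [[[0,0,0.45,0,0,0,-0.8],[0,0,0.25,0,0,0,-0.8],[0,0,0.15,0,0,0,-0.8],[0,0,0.1,0,0,0,-0.8],[0,0,0.03,0,0,0,-0.8]]]}}

```text
time: 22.48
tool_pos: [0.5128, 0.1631, 0.0843]
tcp_rot: [-3.138, -0.135, -0.002]
wrist_force: [0.0, -1.4, -1.0]
width: 0.41
grip_force: 30.2
```

{"name": "jog_arm", "arguments": {"increments": [[[0,0,0,0,0,0,-0.8],[0,0,0,0,0,0,-0.2],[0,0,0,0,0,0,0],[0,0,0,0,0,0,0.2],[0,0,0,0,0,0,0.3]]]}}

```text
time: 22.9
tool_pos: [0.5126, 0.1637, 0.0845]
tcp_rot: [-3.138, -0.137, -0.002]
wrist_force: [-0.2, 0.1, -0.1]
width: 0.648
grip_force: 0.0
```

{"name": "jog_arm", "arguments": {"increments": [[[0,0,-0.1,0,0,0,0.3],[0,0,-0.5,0,0,0,0.3],[0,0,-0.8,0,0,0,0.3],[0,0,-1,0,0,0,0.3],[0,0,-1,0,0,0,0.5]]]}}

```text
time: 23.32
tool_pos: [0.5114, 0.1633, 0.1864]
tcp_rot: [3.138, 0.137, -0.003]
wrist_force: [0.1, 0.1, 0.2]
width: 0.745
grip_force: 0.0
```

{"name": "jog_arm", "arguments": {"increments": [[[0,0,-0.9,0,0,0,1],[0,0.4,0,0,0,0,1],[0,0.8,0,0,0,0,1],[0,0,0,0,0,0,1],[0,0,0,0,0,0,1]]]}}

```text
time: 23.73
tool_pos: [0.515, 0.1267, 0.2127]
tcp_rot: [-3.139, -0.134, 0.0]
wrist_force: [-0.5, -0.8, -0.0]
width: 0.999
grip_force: 0.0
```

{"name": "jog_arm", "arguments": {"increments": [[[0,0,0,0,0,0,1],[0,0,0,0,0,0,1],[0,0,0,0,0,0,1],[0,0,0,0,0,0,1],[0,0,0,0,0,0,1]]]}}

```text
time: 24.15
tool_pos: [0.5151, 0.1279, 0.2125]
tcp_rot: [3.139, 0.138, -0.001]
wrist_force: [-0.2, 0.7, -0.3]
width: 0.999
grip_force: 0.0
```

```bash
python3 -c "
from h import *
st,p,d,C=things('w6',amin=100)
"
```

```text
t 24.15 tcp [0.5151 0.1279 0.2125] [ 3.139e+00  1.380e-01 -1.000e-03]
dark px [199. 176.] ztop 0.0602 circle (0.5189,0.2342) d 134.7mm topmean [0.5275 0.2304] n343
dark px [443. 178.] ztop 0.0615 circle (0.5360,0.0159) d 138.2mm topmean [0.5443 0.0223] n382
dark px [555. 155.] ztop 0.0243 circle (0.5759,-0.1318) d 55.3mm topmean [ 0.5765 -0.1325] n95
dark px [360. 172.] ztop 0.0220 circle (0.5224,0.0860) d 44.1mm topmean [0.529  0.0836] n6
dark px [589. 214.] ztop 0.0247 circle (0.5120,-0.2235) d 42.9mm topmean [ 0.5131 -0.2194] n43
dark px [612. 243.] ztop 0.0297 circle (0.4761,-0.3018) d 75.3mm topmean [ 0.4749 -0.2949] n99
dark px [514. 269.] ztop 0.0247 circle (0.4360,-0.1116) d 46.5mm topmean [ 0.4369 -0.1127] n74
dark px [320. 276.] ztop 0.0608 circle (0.4305,0.1190) d 165.4mm topmean [0.437 0.114] n528
amber px [370. 194.] ztop 0.0359 circle (0.5192,0.0832) d 51.1mm topmean [0.5164 0.0823] n600
amber px [278. 191.] ztop 0.0359 circle (0.5152,0.1619) d 40.3mm topmean [0.5127 0.1621] n408
```

View pics/w6.png

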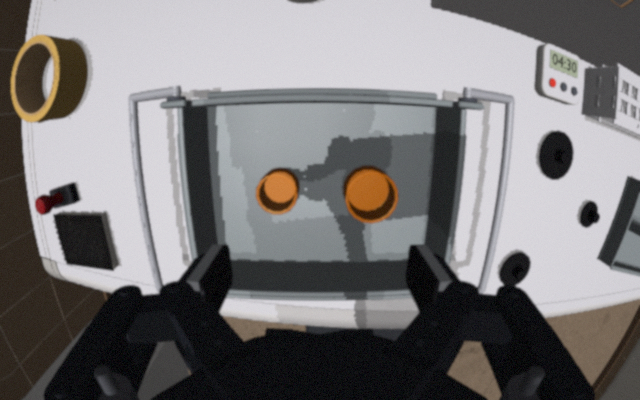

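The small jar is at (278,191) and the medium jar at (370,194), both standing in the tote. Next, the medium lid.

{"name": "jog_arm", "arguments": {"increments": [[[-0.37,0.87,0,0,0,0,1],[-0.37,0.87,0,0,0,0,1],[-0.37,0.87,0,0,0,0,1],[-0.37,0.87,0,0,0,0,1],[-0.37,0.87,0,0,0,0,1]]]}}

```text
time: 24.62
tool_pos: [0.4708, -0.0081, 0.2129]
tcp_rot: [3.139, 0.138, 0.0]
wrist_force: [0.4, -0.2, -0.8]
width: 1.002
grip_force: 0.0
```

{"name": "jog_arm", "arguments": {"increments": [[[-0.37,0.87,0.3,0,0,0,1],[-0.37,0.87,0.4,0,0,0,1],[-0.37,0.87,0.3,0,0,0,1],[-0.37,0.83,0,0,0,0,1],[0,0,0,0,0,0,1]]]}}

```text
time: 25.03
tool_pos: [0.4343, -0.1168, 0.1821]
tcp_rot: [3.138, 0.132, -0.003]
wrist_force: [0.5, 0.6, -0.5]
width: 0.997
grip_force: 0.0
```

{"name": "jog_arm", "arguments": {"increments": [[[0,0,0,0,0,0,1],[0,0,0,0,0,0,1],[0,0,0,0,0,0,1],[0,0,0,0,0,0,1],[0,0,0,0,0,0,1]]]}}

```text
time: 25.45
tool_pos: [0.4365, -0.1131, 0.183]
tcp_rot: [-3.138, -0.139, -0.001]
wrist_force: [0.3, -0.3, -0.1]
width: 0.999
grip_force: 0.0
```

```bash
python3 -c "
from h import *
st,p,d,C=things('w7',box=(.38,.6,-.28,0))
"
```

```text
t 25.45 tcp [ 0.4365 -0.1131  0.183 ] [-3.138e+00 -1.390e-01 -1.000e-03]
dark px [359.  28.] ztop 0.0246 circle (0.5756,-0.1337) d 54.5mm topmean [ 0.5757 -0.1338] n248
dark px [455. 120.] ztop 0.0248 circle (0.5117,-0.2216) d 35.0mm topmean [ 0.512  -0.2221] n205
dark px [319. 196.] ztop 0.0246 circle (0.4363,-0.1147) d 45.0mm topmean [ 0.4365 -0.1148] n152
amber px [318. 191.] ztop 0.0250 circle (0.4421,-0.1143) d 36.6mm topmean [ 0.436  -0.1145] n103
```

{"name": "jog_arm", "arguments": {"increments": [[[0,0.06,0.6,0,0,0,0],[0,0,0.9,0,0,0,0],[0,0,0.9,0,0,0,0],[0,0,0.5,0,0,0,0],[0,0,0.25,0,0,0,0]]]}}

```text
time: 25.92
tool_pos: [0.4346, -0.1147, 0.0859]
tcp_rot: [-3.137, -0.138, 0.006]
wrist_force: [-0.5, 0.0, -0.8]
width: 0.5
grip_force: 0.0
```

{"name": "jog_arm", "arguments": {"increments": [[[0,0,0.07,0,0,0,0],[0,0,0,0,0,0,-0.4],[0,0,0,0,0,0,-0.8],[0,0,0,0,0,0,-1],[0,0,0,0,0,0,-1]]]}}

```text
time: 26.33
tool_pos: [0.4374, -0.1161, 0.0876]
tcp_rot: [3.138, 0.137, 0.004]
wrist_force: [-0.9, -0.7, 2.1]
width: 0.142
grip_force: 29.3
```

{"name": "jog_arm", "arguments": {"increments": [[[0,0,0,0,0,0,-1],[0,0,0,0,0,0,-1],[0,0,0,0,0,0,-1],[0,0,0,0,0,0,-1],[0,0,0,0,0,0,-1]]]}}

```text
time: 26.75
tool_pos: [0.4374, -0.1161, 0.0875]
tcp_rot: [3.138, 0.136, 0.004]
wrist_force: [0.2, 0.7, 7.1]
width: 0.142
grip_force: 29.7
```

{"name": "jog_arm", "arguments": {"increments": [[[0,0,-0.3,0,0,0,-1],[0,0,-0.7,0,0,0,-1],[0,0,-0.7,0,0,0,-1],[0,0,-0.7,0,0,0,-1],[0,0,-0.6,0,0,0,-1]]]}}

```text
time: 27.17
tool_pos: [0.436, -0.1157, 0.1778]
tcp_rot: [3.138, 0.137, 0.0]
wrist_force: [0.2, -1.1, -0.6]
width: 0.139
grip_force: 29.3
```

{"name": "jog_arm", "arguments": {"increments": [[[0.2,-0.4,-0.2,0,0,0,-1],[0.41,-0.8,-0.2,0,0,0,-1],[0.41,-0.8,0,0,0,0,-1],[0.41,-0.8,0,0,0,0,-1],[0.41,-0.8,0,0,0,0,-1]]]}}

```text
time: 27.58
tool_pos: [0.4818, -0.0024, 0.1889]
tcp_rot: [3.138, 0.136, 0.001]
wrist_force: [0.4, -0.9, -1.2]
width: 0.139
grip_force: 29.3
```

{"name": "jog_arm", "arguments": {"increments": [[[0.41,-0.8,0,0,0,0,-1],[0.41,-0.8,0,0,0,0,-1],[0.41,-0.8,0,0,0,0,-1],[0.21,-0.4,0,0,0,0,-1],[0,0,0,0,0,0,-1]]]}}

```text
time: 28.0
tool_pos: [0.5183, 0.0862, 0.1887]
tcp_rot: [-3.138, -0.141, -0.001]
wrist_force: [0.4, 0.2, 0.1]
width: 0.135
grip_force: 29.3
```

{"name": "jog_arm", "arguments": {"increments": [[[0,0,0,0,0,0,-1],[0,0,0,0,0,0,-1],[0,0,0,0,0,0,-1],[0,0,0,0,0,0,-1],[0,0,0,0,0,0,-1]]]}}

```text
time: 28.42
tool_pos: [0.5172, 0.0832, 0.1882]
tcp_rot: [3.139, 0.135, -0.0]
wrist_force: [0.1, -1.1, -0.7]
width: 0.142
grip_force: 29.3
```

```bash
python3 - <<'E'
from h import *
st,p,d,C=things('w8',box=(.45,.58,.04,.2),amin=60)
# rim fit: amber/any points at rim height
m=(abs(C[...,2]-.0355)<.003)&(C[...,0]>.47)&(C[...,0]<.56)
from scipy.optimize import least_squares
for nm,g,r in (('med',(.518,.084),.0215),('small',(.513,.163),.0165)):
    P=C[m][:,:2]; P=P[abs(np.linalg.norm(P-g,axis=1)-r)<.006]
    f=least_squares(lambda x:np.linalg.norm(P-x,axis=1)-r,g,loss='soft_l1',f_scale=.001); print(nm,len(P),f.x.round(4))
cv2.imwrite('pics/w8c.png',cv2.resize(p[100:400,150:500],None,fx=2,fy=2))
E
```

```text
t 28.4167 tcp [0.5172 0.0832 0.1882] [ 3.139  0.135 -0.   ]
amber px [319. 192.] ztop 0.0360 circle (0.5200,0.0821) d 47.3mm topmean [0.5272 0.0834] n424
amber px [220. 197.] ztop 0.0360 circle (0.5154,0.1586) d 43.5mm topmean [0.5126 0.1614] n468
med 432 [0.5159 0.0819]
small 499 [0.5122 0.162 ]
```

View pics/w8c.png

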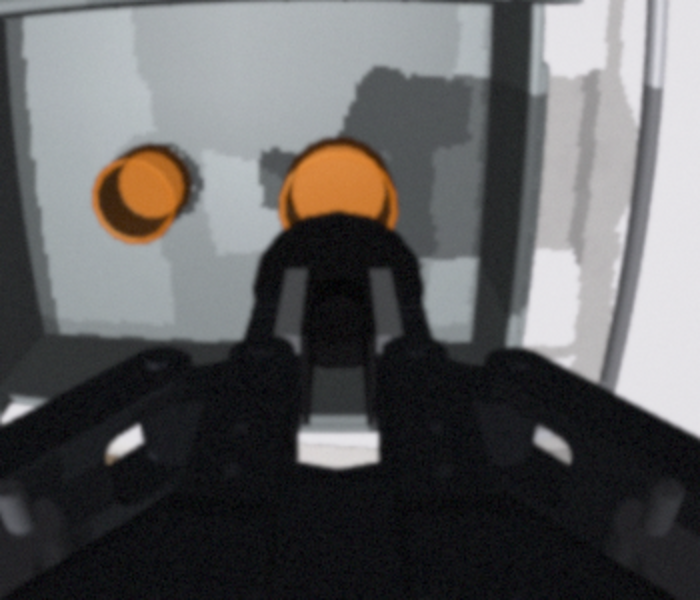

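The view shows the held medium lid centred on column ~319, directly over the medium jar (column ~319). Lowering it onto the jar.

{"name": "jog_arm", "arguments": {"increments": [[[0,0,0.5,0,0,0,-1],[0,0,0.7,0,0,0,-1],[0,0,0.5,0,0,0,-1],[0,0,0.2,0,0,0,-1],[0,0,0.15,0,0,0,-1]]]}}

```text
time: 28.88
tool_pos: [0.5168, 0.0837, 0.1257]
tcp_rot: [3.138, 0.136, -0.003]
wrist_force: [0.0, 1.2, -1.1]
width: 0.144
grip_force: 29.3
```

{"name": "jog_arm", "arguments": {"increments": [[[0,0,0.1,0,0,0,-1],[0,0,0.1,0,0,0,-1],[0,0,0.07,0,0,0,-1],[0,0,0.04,0,0,0,-1],[0,0,0,0,0,0,-1]]]}}

```text
time: 29.3
tool_pos: [0.5178, 0.0841, 0.1177]
tcp_rot: [-3.139, -0.137, -0.001]
wrist_force: [-0.8, 0.3, -0.7]
width: 0.139
grip_force: 29.3
```

{"name": "jog_arm", "arguments": {"increments": [[[0,0,0,0,0,0,-1],[0,0,0,0,0,0,-1],[0,0,0,0,0,0,-1],[0,0,0,0,0,0,-1],[0,0,0,0,0,0,-1]]]}}

```text
time: 29.72
tool_pos: [0.5176, 0.0841, 0.1176]
tcp_rot: [-3.139, -0.137, -0.0]
wrist_force: [-0.2, 0.1, -0.1]
width: 0.143
grip_force: 29.3
```

{"name": "jog_arm", "arguments": {"increments": [[[0,0,0.05,0,0,0,-1],[0,0,0,0,0,0,-1],[0,0,0,0,0,0,-0.5],[0,0,0,0,0,0,-0.2],[0,0,0,0,0,0,-0.2]]]}}

```text
time: 30.13
tool_pos: [0.5174, 0.0841, 0.1158]
tcp_rot: [3.139, 0.137, -0.0]
wrist_force: [-0.4, 0.2, 0.1]
width: 0.399
grip_force: 0.0
```

{"name": "jog_arm", "arguments": {"increments": [[[0,0,-0.3,0,0,0,-0.2],[0,0,-0.7,0,0,0,-0.2],[0,0,-0.9,0,0,0,0],[0,0,-0.9,0,0,0,0.2],[-0.09,0.4,-0.5,0,0,0,1]]]}}

```text
time: 30.55
tool_pos: [0.5175, 0.0731, 0.2188]
tcp_rot: [-3.137, -0.139, -0.008]
wrist_force: [1.0, 0.9, 1.1]
width: 0.729
grip_force: 0.0
```

{"name": "jog_arm", "arguments": {"increments": [[[-0.09,0.89,0,0,0,0,1],[-0.09,0.89,0,0,0,0,1],[-0.09,0.89,0,0,0,0,1],[-0.09,0.89,0,0,0,0,1],[-0.09,0.89,0,0,0,0,1]]]}}

```text
time: 30.97
tool_pos: [0.5139, -0.0634, 0.2157]
tcp_rot: [3.138, 0.137, 0.001]
wrist_force: [0.3, 0.6, -0.2]
width: 0.996
grip_force: 0.0
```

{"name": "jog_arm", "arguments": {"increments": [[[-0.09,0.89,0,0,0,0,1],[-0.09,0.89,0,0,0,0,1],[-0.09,0.89,0.3,0,0,0,1],[-0.09,0.89,0.3,0,0,0,1],[-0.09,0.89,0.3,0,0,0,1]]]}}

```text
time: 31.38
tool_pos: [0.5123, -0.1979, 0.1886]
tcp_rot: [3.138, 0.136, 0.002]
wrist_force: [-0.2, -0.2, -0.2]
width: 1.003
grip_force: 0.0
```

{"name": "jog_arm", "arguments": {"increments": [[[-0.09,0.84,0.2,0,0,0,1],[0,0,0,0,0,0,1],[0,0,0,0,0,0,1],[0,0,0,0,0,0,1],[0,0,0,0,0,0,1]]]}}

```text
time: 31.8
tool_pos: [0.5119, -0.221, 0.1825]
tcp_rot: [-3.138, -0.138, -0.001]
wrist_force: [-0.2, 0.0, -1.0]
width: 1.006
grip_force: 0.0
```

```bash
python3 -c "
from h import *
st,p,d,C=things('w9',box=(.4,.6,-.28,0.25))
"
```

```text
t 31.8 tcp [ 0.5119 -0.221   0.1825] [-3.138e+00 -1.380e-01 -1.000e-03]
dark px [218. 110.] ztop 0.0245 circle (0.5761,-0.1349) d 55.0mm topmean [ 0.5764 -0.1346] n234
dark px [ 91. 170.] ztop 0.0558 circle (0.5160,-0.0237) d 170.6mm topmean [ 0.5286 -0.0352] n315
dark px [ 56. 180.] ztop 0.0614 circle (0.5114,0.0750) d 244.3mm topmean [0.5101 0.0238] n846
dark px [ 24. 173.] ztop 0.0534 circle (0.5205,0.0976) d 100.6mm topmean [0.5164 0.0805] n58
dark px [320. 195.] ztop 0.0248 circle (0.5129,-0.2227) d 35.4mm topmean [ 0.513 -0.223] n132
amber px [ 37. 171.] ztop 0.0393 circle (0.5195,0.0618) d 48.1mm topmean [0.5174 0.0636] n96
amber px [  7. 170.] ztop 0.0530 circle (0.5194,0.0998) d 47.7mm topmean [0.5187 0.0858] n15
amber px [316. 194.] ztop 0.0252 circle (0.5174,-0.2215) d 29.4mm topmean [ 0.5122 -0.223 ] n118
```

{"name": "jog_arm", "arguments": {"increments": [[[0.03,0.06,0.6,0,0,0,0],[0,0,0.9,0,0,0,0],[0,0,0.9,0,0,0,0],[0,0,0.5,0,0,0,0],[0,0,0.25,0,0,0,0]]]}}

```text
time: 32.27
tool_pos: [0.5113, -0.2216, 0.0851]
tcp_rot: [-3.136, -0.139, 0.006]
wrist_force: [-0.5, -1.1, 0.4]
width: 0.505
grip_force: 0.0
```

{"name": "jog_arm", "arguments": {"increments": [[[0,0,0.03,0,0,0,0],[0,0,0,0,0,0,-0.4],[0,0,0,0,0,0,-0.8],[0,0,0,0,0,0,-1],[0,0,0,0,0,0,-1]]]}}

```text
time: 32.68
tool_pos: [0.5139, -0.2239, 0.0882]
tcp_rot: [3.137, 0.137, 0.004]
wrist_force: [0.9, 0.5, 2.1]
width: 0.14
grip_force: 29.3
```

{"name": "jog_arm", "arguments": {"increments": [[[0,0,0,0,0,0,-1],[0,0,0,0,0,0,-1],[0,0,0,0,0,0,-1],[0,0,0,0,0,0,-1],[0,0,0,0,0,0,-1]]]}}

```text
time: 33.1
tool_pos: [0.5139, -0.2239, 0.088]
tcp_rot: [3.138, 0.136, 0.004]
wrist_force: [1.2, 1.7, 6.7]
width: 0.138
grip_force: 29.6
```

{"name": "jog_arm", "arguments": {"increments": [[[0,0,-0.3,0,0,0,-1],[0,0,-0.7,0,0,0,-1],[0,0,-0.9,0,0,0,-1],[0,0,-0.9,0,0,0,-1],[0,0,-0.6,0,0,0,-1]]]}}

```text
time: 33.52
tool_pos: [0.5132, -0.2239, 0.1913]
tcp_rot: [3.137, 0.137, 0.003]
wrist_force: [0.2, -0.4, 0.3]
width: 0.138
grip_force: 29.2
```

{"name": "jog_arm", "arguments": {"increments": [[[0.07,-0.4,0,0,0,0,-1],[0.07,-0.7,0,0,0,0,-1],[0.07,-0.92,0,0,0,0,-1],[0.07,-0.92,0,0,0,0,-1],[0.07,-0.92,0,0,0,0,-1]]]}}

```text
time: 33.93
tool_pos: [0.5119, -0.1056, 0.1875]
tcp_rot: [-3.138, -0.135, 0.003]
wrist_force: [0.3, 0.5, 0.2]
width: 0.139
grip_force: 29.2
```

{"name": "jog_arm", "arguments": {"increments": [[[0.07,-0.92,0,0,0,0,-1],[0.07,-0.92,0,0,0,0,-1],[0.07,-0.92,0,0,0,0,-1],[0.07,-0.92,0,0,0,0,-1],[0.07,-0.92,0,0,0,0,-1]]]}}

```text
time: 34.35
tool_pos: [0.5102, 0.0329, 0.1874]
tcp_rot: [-3.138, -0.137, 0.003]
wrist_force: [0.3, -0.4, -0.5]
width: 0.14
grip_force: 29.2
```

{"name": "jog_arm", "arguments": {"increments": [[[0.07,-0.92,0,0,0,0,-1],[0.07,-0.92,0,0,0,0,-1],[0.07,-0.92,0,0,0,0,-1],[0.07,-0.92,0,0,0,0,-1],[0.07,-0.5,0,0,0,0,-1]]]}}

```text
time: 34.77
tool_pos: [0.5096, 0.1597, 0.1874]
tcp_rot: [-3.138, -0.139, 0.003]
wrist_force: [0.4, 0.6, -0.6]
width: 0.139
grip_force: 29.2
```

{"name": "jog_arm", "arguments": {"increments": [[[0.08,-0.21,0,0,0,0,-1],[0,0,0,0,0,0,-1],[0,0,0,0,0,0,-1],[0,0,0,0,0,0,-1],[0,0,0,0,0,0,-1]]]}}

```text
time: 35.18
tool_pos: [0.5129, 0.1625, 0.1883]
tcp_rot: [3.138, 0.135, -0.001]
wrist_force: [-0.1, -1.3, -0.3]
width: 0.135
grip_force: 29.2
```

```bash
python3 - <<'E'
from h import *
st,p,d,C=things('w10',box=(.45,.58,.04,.22),amin=60)
m=(abs(C[...,2]-.0355)<.003)&(C[...,0]>.47)&(C[...,0]<.56)
from scipy.optimize import least_squares
for nm,g,r in (('small',(.513,.163),.0165),):
    P=C[m][:,:2]; P=P[abs(np.linalg.norm(P-g,axis=1)-r)<.006]
    f=least_squares(lambda x:np.linalg.norm(P-x,axis=1)-r,g,loss='soft_l1',f_scale=.001); print(nm,len(P),f.x.round(4))
cv2.imwrite('pics/w10c.png',cv2.resize(p[100:400,150:500],None,fx=2,fy=2))
E
```

```text
t 35.1833 tcp [0.5129 0.1625 0.1883] [ 3.138e+00  1.350e-01 -1.000e-03]
dark px [418. 206.] ztop 0.0537 circle (0.5204,0.0871) d 54.7mm topmean [0.5171 0.0836] n237
amber px [400. 187.] ztop 0.0393 circle (0.5251,0.0934) d 38.2mm topmean [0.5284 0.0985] n92
amber px [317. 198.] ztop 0.0360 circle (0.5150,0.1624) d 39.6mm topmean [0.5174 0.1629] n419
small 420 [0.512  0.1624]
```

View pics/w10c.png

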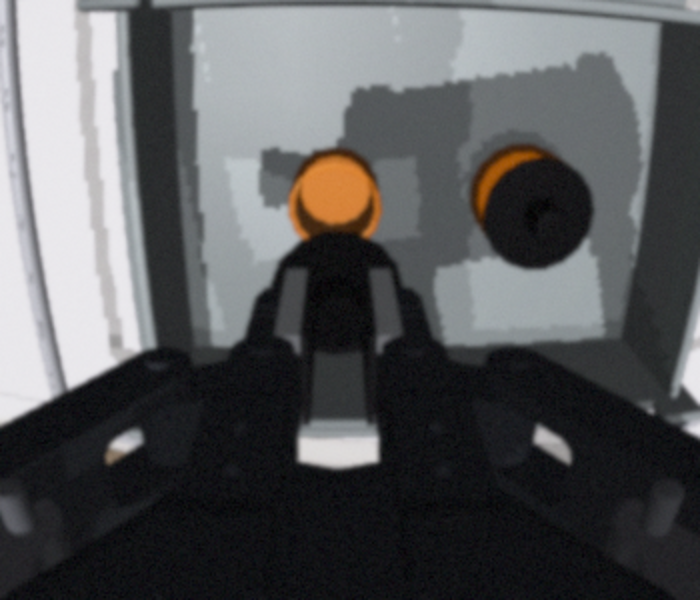

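The seated medium lid is at crop (538,213), well on its jar. The small lid is held above the small jar, both around crop column 337.

{"name": "jog_arm", "arguments": {"increments": [[[0,0,0.5,0,0,0,-1],[0,0,0.7,0,0,0,-1],[0,0,0.5,0,0,0,-1],[0,0,0.2,0,0,0,-1],[0,0,0.15,0,0,0,-1]]]}}

```text
time: 35.65
tool_pos: [0.5124, 0.1627, 0.126]
tcp_rot: [3.138, 0.135, -0.003]
wrist_force: [0.2, -0.4, -0.2]
width: 0.141
grip_force: 29.2
```

{"name": "jog_arm", "arguments": {"increments": [[[0,0,0.1,0,0,0,-1],[0,0,0.1,0,0,0,-1],[0,0,0.08,0,0,0,-1],[0,0,0.05,0,0,0,-1],[0,0,0,0,0,0,-1]]]}}

```text
time: 36.07
tool_pos: [0.5134, 0.1636, 0.1175]
tcp_rot: [-3.138, -0.137, -0.001]
wrist_force: [-0.4, -0.3, 0.3]
width: 0.139
grip_force: 29.2
```

{"name": "jog_arm", "arguments": {"increments": [[[0,0,0.02,0,0,0,-1],[0,0,0,0,0,0,-1],[0,0,0,0,0,0,-0.5],[0,0,0,0,0,0,-0.2],[0,0,0,0,0,0,-0.2]]]}}

```text
time: 36.48
tool_pos: [0.5129, 0.1635, 0.1164]
tcp_rot: [3.139, 0.137, -0.0]
wrist_force: [-0.0, 0.3, -0.4]
width: 0.401
grip_force: 0.0
```

{"name": "jog_arm", "arguments": {"increments": [[[0,0,-0.3,0,0,0,-0.2],[0,0,-0.7,0,0,0,-0.2],[0,0,-0.9,0,0,0,0],[0,0,-0.9,0,0,0,0.2],[0,0.4,-0.5,0,0,0,1]]]}}

```text
time: 36.9
tool_pos: [0.5153, 0.153, 0.2194]
tcp_rot: [-3.137, -0.139, -0.007]
wrist_force: [-0.1, -0.0, 0.5]
width: 0.723
grip_force: 0.0
```

{"name": "jog_arm", "arguments": {"increments": [[[0,0.8,0,0,0,0,1],[0,0,0,0,0,0,1],[0,0,0,0,0,0,1],[0,0,0,0,0,0,1],[0,0,0,0,0,0,1]]]}}

```text
time: 37.32
tool_pos: [0.5157, 0.128, 0.2151]
tcp_rot: [-3.138, -0.137, 0.002]
wrist_force: [0.1, -0.5, 0.2]
width: 1.001
grip_force: 0.0
```

```bash
python3 - <<'E'
from h import *
st,p,d,C=things('w11',box=(.45,.58,.04,.22),amin=60)
c0=np.array([.5145,.1245]); a=np.radians(4.7); R=np.array([[np.cos(a),-np.sin(a)],[np.sin(a),np.cos(a)]])
L=(C[...,:2]-c0)@R
for y0 in (.156,-.156):
    m=(abs(L[...,0])<60e-3)&(abs(L[...,1]-y0)<.03)&(C[...,2]>.03)&(C[...,2]<.1)
    k=np.polyfit(L[m][:,0],L[m][:,1],1); print('bar y',k[1].round(4),np.median(C[m][:,2]).round(4))
for g in ((.517,.084),(.5128,.1627)):
    m=(np.hypot(C[...,0]-g[0],C[...,1]-g[1])<.024)&(C[...,2]>.037)&(C[...,2]<.043)
    X=C[m]; A=np.c_[X[:,:2]-g,np.ones(len(X))]; k=np.linalg.lstsq(A,X[:,2],rcond=None)[0]; print('flange z',len(X),k.round(4))
E
```

```text
t 37.3167 tcp [0.5157 0.128  0.2151] [-3.138e+00 -1.370e-01  2.000e-03]
dark px [370. 196.] ztop 0.0535 circle (0.5196,0.0852) d 52.9mm topmean [0.5172 0.083 ] n187
dark px [277. 194.] ztop 0.0539 circle (0.5165,0.1610) d 43.3mm topmean [0.512  0.1624] n224
amber px [360. 174.] ztop 0.0398 circle (0.5288,0.0911) d 35.7mm topmean [0.5341 0.0929] n94
amber px [286. 177.] ztop 0.0400 circle (0.5225,0.1581) d 28.5mm topmean [0.5249 0.1554] n81
amber px [368. 202.] ztop 0.0539 circle (0.5167,0.0862) d 20.5mm topmean [0.5152 0.0866] n33
bar y 0.1546 0.0565
bar y -0.1546 0.0565
flange z 1892 [-0.0043  0.0004  0.0392]
flange z 1057 [-0.0004 -0.0008  0.0392]
```

View pics/w11.png

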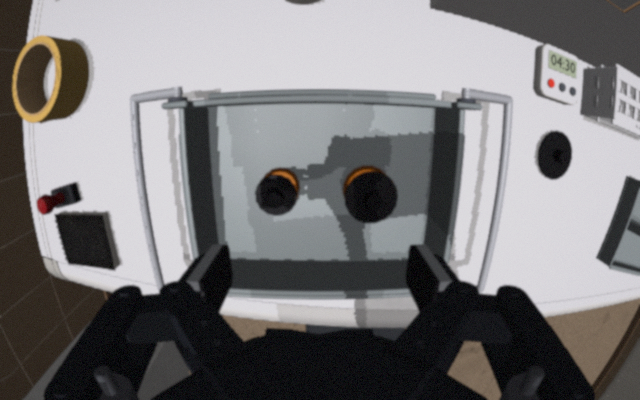

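Both lids are seated and level: small at (277,194), medium at (370,196). Now the left bail goes back in. I'll grip its bar 45 mm off centre so the fingers stay clear of the jars.

{"name": "jog_arm", "arguments": {"increments": [[[0.25,-0.85,0,0,0,0,0],[0.25,-0.85,0,0,0,0,-0.2],[0.25,-0.85,0,0,0,0,-0.2],[0.25,-0.85,0,0,0,0,-0.2],[0.25,-0.85,0,0,0,0,-0.2]]]}}

```text
time: 37.78
tool_pos: [0.5421, 0.2596, 0.2149]
tcp_rot: [3.138, 0.137, -0.002]
wrist_force: [-0.0, -0.2, -0.5]
width: 0.404
grip_force: 0.0
```

{"name": "jog_arm", "arguments": {"increments": [[[0.23,-0.85,0,0,0,0,-0.2],[0,0,0,0,0,0,-0.2],[0,0,0.5,0,0,0,-0.2],[0,0,0.8,0,0,0,-0.2],[0,0,0.8,0,0,0,-0.2]]]}}

```text
time: 38.2
tool_pos: [0.5474, 0.2846, 0.1525]
tcp_rot: [-3.138, -0.139, -0.003]
wrist_force: [-0.5, 0.0, -0.2]
width: 0.395
grip_force: 0.0
```

{"name": "jog_arm", "arguments": {"increments": [[[0,0,0.8,0,0,0,-0.2],[0,0,0.4,0,0,0,-0.2],[0,0,0.2,0,0,0,-0.2],[0,0,0,0,0,0,-0.6],[0,0,0,0,0,0,-1]]]}}

```text
time: 38.62
tool_pos: [0.5474, 0.2841, 0.111]
tcp_rot: [-3.138, -0.137, -0.001]
wrist_force: [0.1, 0.1, 0.3]
width: 0.127
grip_force: 0.0
```

{"name": "jog_arm", "arguments": {"increments": [[[0,0,0,0,0,0,-1],[0,0,0,0,0,0,-1],[0,0,0,0,0,0,-1],[0,0,0,0,0,0,-1],[0,0,0,0,0,0,-1]]]}}

```text
time: 39.03
tool_pos: [0.5474, 0.2853, 0.112]
tcp_rot: [-3.136, -0.136, -0.002]
wrist_force: [-2.5, 3.7, -3.7]
width: 0.075
grip_force: 29.4
```

{"name": "jog_arm", "arguments": {"increments": [[[0,-0.049,-0.279,0,0,0,-1],[0,0,-0.283,0,0,0,-1],[0,0.047,-0.279,0,0,0,-1],[0,0.093,-0.267,0,0,0,-1],[0,0.138,-0.248,0,0,0,-1]]]}}

```text
time: 39.45
tool_pos: [0.5479, 0.279, 0.1534]
tcp_rot: [-3.135, -0.136, -0.003]
wrist_force: [-2.0, 7.5, -1.6]
width: 0.075
grip_force: 29.2
```

{"name": "jog_arm", "arguments": {"increments": [[[0,0.178,-0.221,0,0,0,-1],[0,0.212,-0.187,0,0,0,-1],[0,0.24,-0.149,0,0,0,-1],[0,0.262,-0.106,0,0,0,-1],[0,0.277,-0.06,0,0,0,-1]]]}}

```text
time: 39.87
tool_pos: [0.5513, 0.2445, 0.1775]
tcp_rot: [-3.133, -0.136, -0.005]
wrist_force: [-4.1, 5.2, 8.2]
width: 0.075
grip_force: 30.1
```

{"name": "jog_arm", "arguments": {"increments": [[[0,0.283,-0.013,0,0,0,-1],[0,0.281,0.036,0,0,0,-1],[0,0.271,0.083,0,0,0,-1],[0,0.253,0.127,0,0,0,-1],[0,0.228,0.168,0,0,0,-1]]]}}

```text
time: 40.28
tool_pos: [0.5554, 0.2032, 0.1641]
tcp_rot: [-3.137, -0.136, -0.007]
wrist_force: [-1.4, 5.0, 1.3]
width: 0.073
grip_force: 29.9
```

{"name": "jog_arm", "arguments": {"increments": [[[0,0.196,0.204,0,0,0,-1],[0,0.158,0.234,0,0,0,-1],[0,0.117,0.258,0,0,0,-1],[0,0.071,0.274,0,0,0,-1],[0,0.024,0.25,0,0,0,-1]]]}}

```text
time: 40.7
tool_pos: [0.5576, 0.1873, 0.1269]
tcp_rot: [-3.136, -0.135, -0.006]
wrist_force: [-13.7, 4.1, 51.7]
width: 0.076
grip_force: 35.2
```

{"name": "jog_arm", "arguments": {"increments": [[[0,0,0,0,0,0,-1],[0,0,0,0,0,0,-1],[0,0,0,0,0,0,-1],[0,0,0,0,0,0,-1],[0,0,0,0,0,0,-1]]]}}

```text
time: 41.12
tool_pos: [0.5577, 0.1873, 0.1269]
tcp_rot: [-3.136, -0.137, -0.007]
wrist_force: [-3.4, 5.8, 15.8]
width: 0.075
grip_force: 31.9
```

{"name": "jog_arm", "arguments": {"increments": [[[0,0,-0.08,0,0,0,-0.7],[0,0,0,0,0,0,-0.3],[0,0,0,0,0,0,-0.3],[0,0,-0.5,0,0,0,-0.3],[0,0,-0.8,0,0,0,-0.3]]]}}

```text
time: 41.53
tool_pos: [0.5525, 0.1845, 0.1613]
tcp_rot: [3.136, 0.137, -0.014]
wrist_force: [0.0, 0.1, -0.7]
width: 0.351
grip_force: 0.0
```

{"name": "jog_arm", "arguments": {"increments": [[[0,0,-0.9,0,0,0,-0.2],[0,0,-0.9,0,0,0,-0.2],[0,0.5,0,0,0,0,-0.2],[-0.05,0.9,0,0,0,0,-0.2],[-0.05,0.9,0,0,0,0,-0.2]]]}}

```text
time: 41.95
tool_pos: [0.5584, 0.1163, 0.2192]
tcp_rot: [3.138, 0.14, -0.001]
wrist_force: [-0.1, 1.0, -0.7]
width: 0.398
grip_force: 0.0
```

{"name": "jog_arm", "arguments": {"increments": [[[-0.05,0.9,0,0,0,0,-0.2],[0,0.9,0,0,0,0,-0.2],[0,0.9,0,0,0,0,-0.2],[0,0.9,0,0,0,0,-0.2],[0,0.9,0,0,0,0,-0.2]]]}}

```text
time: 42.37
tool_pos: [0.5679, -0.0194, 0.2181]
tcp_rot: [3.138, 0.137, -0.004]
wrist_force: [0.5, -0.3, 0.1]
width: 0.4
grip_force: 0.0
```

{"name": "jog_arm", "arguments": {"increments": [[[0,0.37,0,0,0,0,-0.2],[0,0,0,0,0,0,-0.2],[0,0,0,0,0,0,-0.2],[0,0,0,0,0,0,-0.2],[0,0,0,0,0,0,-0.2]]]}}

```text
time: 42.78
tool_pos: [0.5696, -0.0275, 0.2193]
tcp_rot: [-3.138, -0.139, 0.001]
wrist_force: [0.3, -0.2, 0.5]
width: 0.405
grip_force: 0.0
```

```bash
python3 - <<'E'
from h import *
st,p,d=snap('wrist','w12'); C=cloud('wrist',d,st); print(st['tool_pos'],st['tcp_rot'])
c0=np.array([.5145,.1245]); a=np.radians(4.7); R=np.array([[np.cos(a),-np.sin(a)],[np.sin(a),np.cos(a)]])
L=(C[...,:2]-c0)@R; print('tcp local',((st['tool_pos'][:2]-c0)@R).round(4))
for y0 in (.058,-.156):
    m=(abs(L[...,0])<60e-3)&(abs(L[...,1]-y0)<.03)&(C[...,2]>.045)&(C[...,2]<.1)
    P=L[m]; k=np.polyfit(P[:,0],P[:,1],1); print(m.sum(),'bar y',k[1].round(4),k[0].round(4),np.median(C[m][:,2]).round(4))
E
```

```text
[ 0.56958785 -0.0275389   0.21928987] [-3.13805907e+00 -1.38647777e-01  1.14799674e-03]
tcp local [ 0.0424 -0.156 ]
866 bar y 0.0558 0.004 0.0689
1282 bar y -0.1564 0.0047 0.0566
```

{"name": "jog_arm", "arguments": {"increments": [[[0,0,0.6,0,0,0,-0.2],[0,0,0.9,0,0,0,-0.2],[0,0,0.9,0,0,0,-0.2],[0,0,0.7,0,0,0,-0.2],[0,0,0.35,0,0,0,-0.2]]]}}

```text
time: 43.25
tool_pos: [0.5678, -0.0275, 0.1131]
tcp_rot: [-3.138, -0.139, 0.007]
wrist_force: [-0.7, -0.4, 0.2]
width: 0.402
grip_force: 0.0
```

{"name": "jog_arm", "arguments": {"increments": [[[0,0,0.15,0,0,0,-0.2],[0,0,0,0,0,0,-0.6],[0,0,0,0,0,0,-1],[0,0,0,0,0,0,-1],[0,0,0,0,0,0,-1]]]}}

```text
time: 43.67
tool_pos: [0.5705, -0.027, 0.1133]
tcp_rot: [-3.136, -0.135, -0.002]
wrist_force: [-2.3, 7.4, -0.5]
width: 0.081
grip_force: 29.7
```

{"name": "jog_arm", "arguments": {"increments": [[[0,0,0,0,0,0,-1],[0,0,0,0,0,0,-1],[0,0.049,-0.279,0,0,0,-1],[0,0,-0.283,0,0,0,-1],[0,-0.047,-0.279,0,0,0,-1]]]}}

```text
time: 44.08
tool_pos: [0.5703, -0.027, 0.138]
tcp_rot: [-3.135, -0.135, -0.002]
wrist_force: [2.2, 9.2, -5.8]
width: 0.074
grip_force: 29.3
```

{"name": "jog_arm", "arguments": {"increments": [[[0,-0.093,-0.267,0,0,0,-1],[0,-0.138,-0.248,0,0,0,-1],[0,-0.178,-0.221,0,0,0,-1],[0,-0.212,-0.187,0,0,0,-1],[0,-0.24,-0.149,0,0,0,-1]]]}}

```text
time: 44.5
tool_pos: [0.5683, -0.0037, 0.1709]
tcp_rot: [3.136, 0.137, 0.003]
wrist_force: [-0.2, -5.0, 0.6]
width: 0.077
grip_force: 29.5
```

{"name": "jog_arm", "arguments": {"increments": [[[0,-0.262,-0.106,0,0,0,-1],[0,-0.277,-0.06,0,0,0,-1],[0,-0.283,-0.013,0,0,0,-1],[0,-0.281,0.036,0,0,0,-1],[0,-0.271,0.083,0,0,0,-1]]]}}

```text
time: 44.92
tool_pos: [0.5651, 0.0378, 0.1741]
tcp_rot: [3.137, 0.137, 0.005]
wrist_force: [-2.1, -3.5, 0.9]
width: 0.077
grip_force: 30.3
```

{"name": "jog_arm", "arguments": {"increments": [[[0,-0.253,0.127,0,0,0,-1],[0,-0.228,0.168,0,0,0,-1],[0,-0.196,0.204,0,0,0,-1],[0,-0.158,0.234,0,0,0,-1],[0,-0.117,0.258,0,0,0,-1]]]}}

```text
time: 45.33
tool_pos: [0.5625, 0.0676, 0.1425]
tcp_rot: [-3.138, -0.136, -0.004]
wrist_force: [-0.7, 0.1, 5.5]
width: 0.077
grip_force: 33.0
```

{"name": "jog_arm", "arguments": {"increments": [[[0,-0.071,0.24,0,0,0,-1],[0,-0.024,0.2,0,0,0,-1],[0,0,0,0,0,0,-1],[0,0,0,0,0,0,-1],[0,0,0,0,0,0,-1]]]}}

```text
time: 45.75
tool_pos: [0.5622, 0.0709, 0.1281]
tcp_rot: [-3.136, -0.135, -0.004]
wrist_force: [1.2, 7.0, 1.0]
width: 0.076
grip_force: 33.4
```

{"name": "jog_arm", "arguments": {"increments": [[[0,0,0.06,0,0,0,-1],[0,0,0.05,0,0,0,-1],[0,0,0,0,0,0,-1],[0,0,0,0,0,0,-0.3],[0,0,0,0,0,0,-0.3]]]}}

```text
time: 46.17
tool_pos: [0.5611, 0.0693, 0.1241]
tcp_rot: [3.138, 0.137, -0.001]
wrist_force: [-0.6, 0.1, 0.1]
width: 0.34
grip_force: 0.0
```

{"name": "jog_arm", "arguments": {"increments": [[[0,0,0,0,0,0,-0.3],[0,0,-0.5,0,0,0,-0.3],[0,0,-0.9,0,0,0,-0.2],[0,0,-1,0,0,0,0],[0,-0.5,-1,0,0,0,1]]]}}

```text
time: 46.58
tool_pos: [0.5593, 0.0822, 0.2265]
tcp_rot: [3.137, 0.133, -0.004]
wrist_force: [0.8, -0.2, -0.3]
width: 0.621
grip_force: 0.0
```

{"name": "jog_arm", "arguments": {"increments": [[[-0.5,-0.5,0,0,0,0,1],[-0.5,-0.5,0,0,0,0,1],[0,0,0,0,0,0,1],[0,0,0,0,0,0,1],[0,0,0,0,0,0,1]]]}}

```text
time: 47.0
tool_pos: [0.5275, 0.1111, 0.2263]
tcp_rot: [3.138, 0.137, -0.0]
wrist_force: [0.6, -0.2, -0.5]
width: 1.002
grip_force: 0.0
```

{"name": "jog_arm", "arguments": {"increments": [[[0,0,0,0,0,0,1],[0,0,0,0,0,0,1],[0,0,0,0,0,0,1],[0,0,0,0,0,0,1],[0,0,0,0,0,0,1]]]}}

```text
time: 47.42
tool_pos: [0.5277, 0.1112, 0.2264]
tcp_rot: [3.139, 0.136, -0.001]
wrist_force: [-0.4, 0.4, -0.1]
width: 1.003
grip_force: 0.0
```

```bash
python3 - <<'E'
from h import *
st,p,d=snap('wrist','w13'); C=cloud('wrist',d,st); print(st['tool_pos'],st['tcp_rot'],st['time'],st['q'].round(2))
c0=np.array([.5145,.1245]); a=np.radians(4.7); R=np.array([[np.cos(a),-np.sin(a)],[np.sin(a),np.cos(a)]])
L=(C[...,:2]-c0)@R
for y0 in (.058,-.058):
    m=(abs(L[...,0])<60e-3)&(abs(L[...,1]-y0)<.012)&(C[...,2]>.058)&(C[...,2]<.1)
    P=L[m]; k=np.polyfit(P[:,0],P[:,1],1); print(m.sum(),'bar y',k[1].round(4),k[0].round(4),np.median(C[m][:,2]).round(4))
for q in (-1,1):
    m=(abs(L[...,1])<.04)&(C[...,2]>.055)&(C[...,2]<.066)&(L[...,0]*q>.06)&(L[...,0]*q<.1); print('wall',np.percentile(L[m][:,0],[2,98]).round(4),np.polyfit(L[m][:,1],L[m][:,0],1).round(4))
for g in ((.517,.084),(.5128,.1627)):
    m=(np.hypot(C[...,0]-g[0],C[...,1]-g[1])<.024)&(C[...,2]>.037)&(C[...,2]<.043)
    X=C[m]; A=np.c_[X[:,:2]-g,np.ones(len(X))]; k=np.linalg.lstsq(A,X[:,2],rcond=None)[0]; print('flange z',len(X),k.round(4))
E
```

```text
[0.52766812 0.11120393 0.22644118] [ 3.13857079e+00  1.35955684e-01 -5.13082983e-04] 47.4167 [ 0.16  0.07  1.98 -0.    1.09  1.65]
1293 bar y 0.0567 0.0075 0.0693
1424 bar y -0.0575 0.0026 0.0724
wall [-0.0862 -0.077 ] [-0.0004 -0.0805]
wall [0.0763 0.0854] [-0.0044  0.0808]
flange z 1625 [-0.002  -0.0019  0.0392]
flange z 508 [ 0.0037 -0.0132  0.039 ]
```

View pics/w13.png

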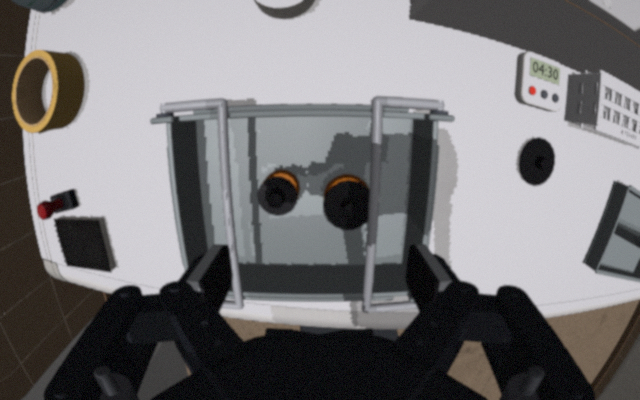

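The view shows both bails across the tote (bars at columns ~228 and ~375) and both lidded jars inside. Now the grey tray: the candidates are grey at top-view (392,232) and yellow at (473,223), and I choose grey.

{"name": "jog_arm", "arguments": {"increments": [[[-0.136,0.87,-0.2,0,0,0,1],[-0.136,0.87,-0.2,0,0,0,1],[-0.136,0.87,-0.2,0,0,0,1],[-0.136,0.87,0,0,0,0,1],[-0.136,0.87,0,0,0,0,1]]]}}

```text
time: 47.88
tool_pos: [0.5187, -0.0214, 0.2454]
tcp_rot: [3.138, 0.137, 0.002]
wrist_force: [0.3, 0.2, -0.5]
width: 1.0
grip_force: 0.0
```

{"name": "jog_arm", "arguments": {"increments": [[[-0.136,0.87,0,0,0,0,1],[-0.136,0.87,0,0,0,0,1],[-0.136,0.87,0,0,0,0,1],[-0.136,0.87,0,0,0,0,1],[-0.136,0.87,0,0,0,0,1]]]}}

```text
time: 48.3
tool_pos: [0.5093, -0.1534, 0.2448]
tcp_rot: [3.139, 0.137, 0.001]
wrist_force: [0.7, -0.3, 0.4]
width: 1.0
grip_force: 0.0
```

{"name": "jog_arm", "arguments": {"increments": [[[-0.136,0.87,0,0,0,0,1],[-0.136,0.87,0,0,0,0,1],[-0.136,0.87,0,0,0,0,1],[-0.136,0.87,0,0,0,0,1],[-0.136,0.87,0,0,0,0,1]]]}}

```text
time: 48.72
tool_pos: [0.5003, -0.2853, 0.2447]
tcp_rot: [3.139, 0.136, 0.0]
wrist_force: [0.7, 1.2, -0.0]
width: 1.0
grip_force: 0.0
```

{"name": "jog_arm", "arguments": {"increments": [[[-0.136,0.87,0,0,0,0,1],[-0.136,0.87,0,0,0,0,1],[-0.136,0.87,0,0,0,0,1],[-0.136,0.87,0,0,0,0,1],[0,0,0,0,0,0,1]]]}}

```text
time: 49.13
tool_pos: [0.4929, -0.3938, 0.2448]
tcp_rot: [3.136, 0.132, 0.001]
wrist_force: [-0.8, 0.5, 0.3]
width: 0.997
grip_force: 0.0
```

{"name": "jog_arm", "arguments": {"increments": [[[0,0,0,0,0,-1,1],[0,0,0,0,0,-1,1],[0,0,0,0,0,-1,1],[0,0,0,0,0,-1,1],[0,0,0,0,0,-1,1]]]}}

```text
time: 49.55
tool_pos: [0.4934, -0.3889, 0.2445]
tcp_rot: [-2.993, -0.952, 0.0]
wrist_force: [0.5, -0.5, -0.7]
width: 0.998
grip_force: 0.0
```

{"name": "jog_arm", "arguments": {"increments": [[[0,0,0,0,0,-1,1],[0,0,0,0,0,-1,1],[0,0,0,0,0,-1,1],[0,0,0,0,0,-1,1],[0,0,0,0,0,-1,1]]]}}

```text
time: 49.97
tool_pos: [0.4934, -0.3888, 0.2445]
tcp_rot: [-2.645, -1.695, -0.0]
wrist_force: [0.6, -0.1, -0.1]
width: 0.996
grip_force: 0.0
```

{"name": "jog_arm", "arguments": {"increments": [[[0,0,0,0,0,-1,1],[0,0,0,0,0,-1,1],[0,0,0,0,0,-0.6,1],[0,0,0,0,0,0,1],[0,0,0,0,0,0,1]]]}}

```text
time: 50.38
tool_pos: [0.4934, -0.389, 0.2445]
tcp_rot: [-2.398, -2.029, -0.0]
wrist_force: [0.2, 0.9, -0.1]
width: 0.998
grip_force: 0.0
```

{"name": "jog_arm", "arguments": {"increments": [[[0,0,0,0,0,0,1],[0,0,0,0,0,0,1],[0,0,0,0,0,0,1],[0,0,0,0,0,0,1],[0,0,0,0,0,0,1]]]}}

```text
time: 50.8
tool_pos: [0.4934, -0.3893, 0.2446]
tcp_rot: [-2.397, -2.031, -0.0]
wrist_force: [-0.6, -1.0, -0.0]
width: 1.0
grip_force: 0.0
```

```bash
python3 - <<'E'
from h import *
st,p,d=snap('wrist','w14'); C=cloud('wrist',d,st); r=st['tcp_rot']; print(st['tool_pos'],r,'yaw',2*np.degrees(np.arctan2(r[1],r[0]))%360,st['q'].round(2))
b=(C[...,0]>.38)&(C[...,0]<.61)&(C[...,1]>-.53)&(C[...,1]<-.26)
for lo,hi in ((.026,.038),(.07,.1)):
    m=b&(C[...,2]>lo)&(C[...,2]<hi); bl=max(blobs(m,30),key=lambda t:t[0][4])
    P=C[m if lo<.05 else bl[2]]; q=cv2.minAreaRect(P[:,:2].astype(np.float32)); print(len(P),np.round(q[0],4),np.round(q[1],4),round(q[2],2),np.percentile(P[:,2],[50,98]).round(4),bl[1].round(0))
E
```

```text
[ 0.49337414 -0.38930672  0.24462723] [-2.39656843e+00 -2.03126343e+00 -1.73085177e-05] yaw 80.56732928666497 [-0.71  0.22  1.77  0.    1.15 -0.54]
3984 [ 0.4932 -0.3945] [0.19   0.1362] 80.56 [0.0319 0.0334] [320. 182.]
2667 [ 0.4932 -0.3936] [0.1156 0.0156] 80.7 [0.0828 0.085 ] [320. 197.]
```

View pics/w14.png

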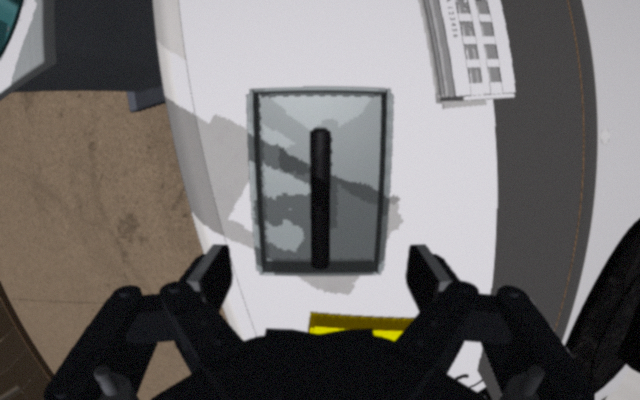

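The handle is at column 320, rows 128–268, of the grey tray, in line with the fingers. Grasping it.

{"name": "jog_arm", "arguments": {"increments": [[[-0.15,0.03,0.6,0,0,0,1],[0,0,0.9,0,0,0,1],[0,0,0.9,0,0,0,1],[0,0,0.8,0,0,0,1],[0,0,0.4,0,0,0,0.6]]]}}

```text
time: 51.27
tool_pos: [0.492, -0.3926, 0.1331]
tcp_rot: [-2.393, -2.028, 0.001]
wrist_force: [-0.2, 0.1, -0.2]
width: 0.882
grip_force: 0.0
```

{"name": "jog_arm", "arguments": {"increments": [[[0,0,0.2,0,0,0,0],[0,0,0,0,0,0,-0.6],[0,0,0,0,0,0,-1],[0,0,0,0,0,0,-1],[0,0,0,0,0,0,-1]]], "force": 60}}

```text
time: 51.68
tool_pos: [0.4945, -0.3948, 0.1329]
tcp_rot: [2.393, 2.03, 0.001]
wrist_force: [2.5, -0.6, -0.7]
width: 0.165
grip_force: 58.4
```

{"name": "jog_arm", "arguments": {"increments": [[[0,0,0,0,0,0,-1],[0,0,0,0,0,0,-1],[0,0,0,0,0,0,-1],[0,0,0,0,0,0,-1],[0,0,0,0,0,0,-1]]]}}

```text
time: 52.1
tool_pos: [0.4946, -0.3948, 0.1328]
tcp_rot: [2.393, 2.029, 0.001]
wrist_force: [0.1, 1.0, 6.6]
width: 0.165
grip_force: 58.7
```

{"name": "jog_arm", "arguments": {"increments": [[[0,0,-0.2,0,0,0,-1],[0,0,-0.5,0,0,0,-1],[0,0,-0.8,0,0,0,-1],[0,0,-0.8,0,0,0,-1],[0,0,-0.8,0,0,0,-1]]]}}

```text
time: 52.52
tool_pos: [0.4928, -0.3931, 0.2235]
tcp_rot: [-2.394, -2.03, 0.001]
wrist_force: [0.5, 0.6, -3.4]
width: 0.162
grip_force: 58.7
```

{"name": "jog_arm", "arguments": {"increments": [[[0,0,-0.6,0,0,0,-1],[0,0,-0.3,0,0,0,-1],[0,0,0,0,0,0,-1],[0,0,0,0,0,0,-1],[0,0,0,0,0,0,-1]]]}}

```text
time: 52.93
tool_pos: [0.4926, -0.3931, 0.2486]
tcp_rot: [-2.394, -2.029, 0.001]
wrist_force: [-0.5, 0.8, -3.5]
width: 0.164
grip_force: 58.8
```

{"name": "jog_arm", "arguments": {"increments": [[[0.4,-0.1,0,0,0,0,-1],[0.7,-0.1,0,0,0,0,-1],[0.92,-0.1,0,0,0,0,-1],[0.92,-0.1,0,0,0,0,-1],[0.92,-0.1,0,0,0,0,-1]]]}}

```text
time: 53.35
tool_pos: [0.4965, -0.2749, 0.2487]
tcp_rot: [-2.394, -2.028, 0.001]
wrist_force: [-0.2, 0.2, -3.3]
width: 0.158
grip_force: 58.7
```

{"name": "jog_arm", "arguments": {"increments": [[[0.92,-0.1,0,0,0,0,-1],[0.92,-0.1,0,0,0,0,-1],[0.92,-0.1,0,0,0,0,-1],[0.92,-0.1,0,0,0,0,-1],[0.92,-0.1,0,0,0,0,-1]]]}}

```text
time: 53.77
tool_pos: [0.5041, -0.1362, 0.249]
tcp_rot: [-2.394, -2.03, 0.002]
wrist_force: [-0.4, -0.2, -3.0]
width: 0.164
grip_force: 58.8
```

{"name": "jog_arm", "arguments": {"increments": [[[0.92,-0.1,0,0,0,0,-1],[0.92,-0.1,0,0,0,0,-1],[0.92,-0.1,0,0,0,0,-1],[0.92,-0.1,0,0,0,0,-1],[0.92,-0.1,0,0,0,0,-1]]]}}

```text
time: 54.18
tool_pos: [0.5116, 0.002, 0.249]
tcp_rot: [-2.394, -2.03, 0.003]
wrist_force: [1.3, -0.2, -2.3]
width: 0.163
grip_force: 58.8
```

{"name": "jog_arm", "arguments": {"increments": [[[0.92,-0.1,0,0,0,0,-1],[0.92,-0.1,0,0,0,0,-1],[0.92,-0.1,0,0,0,0,-1],[0.7,-0.1,0,0,0,0,-1],[0.4,-0.1,0,0,0,0,-1]]]}}

```text
time: 54.6
tool_pos: [0.5159, 0.1193, 0.2492]
tcp_rot: [-2.393, -2.032, 0.003]
wrist_force: [-0.2, 0.2, -3.3]
width: 0.164
grip_force: 58.8
```

{"name": "jog_arm", "arguments": {"increments": [[[0.23,-0.12,0,0,0,0,-1],[0,0,0,0,0,-0.4,-1],[0,0,0,0,0,-0.8,-1],[0,0,0,0,0,-0.8,-1],[0,0,0,0,0,-0.37,-1]]]}}

```text
time: 55.02
tool_pos: [0.514, 0.1234, 0.2498]
tcp_rot: [-2.122, -2.316, 0.003]
wrist_force: [0.4, 0.1, -2.7]
width: 0.165
grip_force: 58.7
```

{"name": "jog_arm", "arguments": {"increments": [[[0,0,0,0,0,0,-1],[0,0,0,0,0,0,-1],[0,0,0,0,0,0,-1],[0,0,0,0,0,0,-1],[0,0,0,0,0,0,-1]]]}}

```text
time: 55.43
tool_pos: [0.5148, 0.1239, 0.2506]
tcp_rot: [-2.127, -2.312, 0.0]
wrist_force: [-0.1, -0.2, -2.6]
width: 0.166
grip_force: 58.7
```

```bash
python3 - <<'E'
from h import *
s=read_state(); r=s['tcp_rot']; print(s['tool_pos'],'yaw',2*np.degrees(np.arctan2(r[1],r[0]))%360, 'to centre (tool units)',tool(np.r_[.5145-s['tool_pos'][0],.1245-s['tool_pos'][1],0],s).round(2))
st,p,d=snap('wrist','w15'); 
C=cloud('wrist',d,st); g=cv2.imread('pics/w15.png')
z0=st['tool_pos'][2]-.1328
m=(abs(C[...,2]-(z0+.032))<.008)&(abs(C[...,0]-.51)<.12)&(abs(C[...,1]-.13)<.14)
P=C[m]; k=np.linalg.lstsq(np.c_[P[:,:2]-[.5145,.1245],np.ones(len(P))],P[:,2],rcond=None)[0]; q=cv2.minAreaRect(P[:,:2].astype(np.float32)); print(len(P),'tilt,z',k.round(4),z0+.032,np.round(q[0],4),np.round(q[1],4),q[2])
E
```

```text
[0.51484314 0.12390489 0.2505655 ] yaw 94.76334858815903 to centre (tool units) [ 0.02 -0.01  0.  ]
7495 tilt,z [-0.0021  0.0017  0.1486] 0.14976550246721376 [0.5115 0.1534] [0.1356 0.1323] 4.8021626472473145
```

{"name": "jog_arm", "arguments": {"increments": [[[0,0,0.3,0,0,0,-1],[0,0,0.5,0,0,0,-1],[0,0,0.4,0,0,0,-1],[0,0,0.15,0,0,0,-1],[0,0,0.1,0,0,0,-1]]]}}

```text
time: 55.9
tool_pos: [0.5139, 0.1239, 0.2052]
tcp_rot: [-2.125, -2.311, 0.004]
wrist_force: [0.1, 1.0, -2.6]
width: 0.166
grip_force: 58.7
```

{"name": "jog_arm", "arguments": {"increments": [[[0,0,0.05,0,0,0,-1],[0,0,0.05,0,0,0,-1],[0,0,0.03,0,0,0,-1],[0,0,0,0,0,0,-1],[0,0,0,0,0,0,-1]]]}}

```text
time: 56.32
tool_pos: [0.5153, 0.1242, 0.2037]
tcp_rot: [2.126, 2.312, 0.001]
wrist_force: [-0.7, 0.1, -2.9]
width: 0.163
grip_force: 58.7
```

{"name": "jog_arm", "arguments": {"increments": [[[0,0,0.03,0,0,0,-1],[0,0,0.03,0,0,0,-1],[0,0,0,0,0,0,-1],[0,0,0,0,0,0,-1],[0,0,0,0,0,0,-1]]]}}

```text
time: 56.73
tool_pos: [0.5154, 0.1242, 0.2028]
tcp_rot: [2.126, 2.312, 0.002]
wrist_force: [-3.5, -0.0, 6.1]
width: 0.166
grip_force: 59.7
```

{"name": "jog_arm", "arguments": {"increments": [[[0,0,0.02,0,0,0,-1],[0,0,0,0,0,0,-1],[0,0,0,0,0,0,-0.5],[0,0,0,0,0,0,0],[0,0,0,0,0,0,0.5]]]}}

```text
time: 57.15
tool_pos: [0.5152, 0.1241, 0.2009]
tcp_rot: [2.126, 2.312, 0.001]
wrist_force: [0.4, 0.5, -0.5]
width: 0.523
grip_force: 0.0
```

{"name": "jog_arm", "arguments": {"increments": [[[0,0,0,0,0,0,0.5],[0,0,-0.3,0,0,0,0.5],[0,0,-0.7,0,0,0,0.5],[0,0,-0.9,0,0,0,0.5],[0,0,-0.9,0,0,0,0.5]]]}}

```text
time: 57.57
tool_pos: [0.5144, 0.124, 0.2854]
tcp_rot: [-2.126, -2.312, 0.002]
wrist_force: [0.1, -0.3, 0.6]
width: 0.748
grip_force: 0.0
```

{"name": "jog_arm", "arguments": {"increments": [[[0,0,-0.9,0,0,0,0.5],[-0.5,0,-0.4,0,0,0,0.5],[-0.5,0,0,0,0,0,0.5],[0,0,0,0,0,0,0.5],[0,0,0,0,0,0,0.5]]]}}

```text
time: 57.98
tool_pos: [0.5175, 0.0939, 0.3244]
tcp_rot: [2.128, 2.311, 0.001]
wrist_force: [-0.8, -0.0, 0.5]
width: 0.754
grip_force: 0.0
```

{"name": "jog_arm", "arguments": {"increments": [[[0,0,0,0,0,0,0.5],[0,0,0,0,0,0,0.5],[0,0,0,0,0,0,0.5],[0,0,0,0,0,0,0.5],[0,0,0,0,0,0,0.5]]]}}

```text
time: 58.4
tool_pos: [0.5173, 0.0945, 0.3234]
tcp_rot: [-2.125, -2.313, 0.001]
wrist_force: [-0.8, 0.0, 0.2]
width: 0.751
grip_force: 0.0
```

```bash
python3 - <<'E'
from h import *
st,p,d=snap('wrist','w16'); C=cloud('wrist',d,st); print(st['time'],st['tool_pos'],st['wrist_force'])
c0=np.array([.5145,.1245]); a=np.radians(4.7); R=np.array([[np.cos(a),-np.sin(a)],[np.sin(a),np.cos(a)]]); L=(C[...,:2]-c0)@R
m=(abs(C[...,2]-.102)<.006)&(abs(L[...,0])<.09)&(abs(L[...,1])<.12)
P=C[m]; k=np.linalg.lstsq(np.c_[L[m],np.ones(len(P))],P[:,2],rcond=None)[0]; q=cv2.minAreaRect(L[m].astype(np.float32)); print(len(P),'tilt,z',k.round(4),np.round(q[0],4),np.round(q[1],4),q[2])
m=(abs(C[...,2]-.153)<.01)&(abs(L[...,0])<.09)&(abs(L[...,1])<.12); q=cv2.minAreaRect(L[m].astype(np.float32)); print('handle',m.sum(),np.round(q[0],4),np.round(q[1],4),q[2])
E
```

```text
58.4 [0.51730318 0.09453054 0.32341956] [-0.77955741  0.00719011  0.19927925]
4005 tilt,z [-0.0004  0.0025  0.1013] [0.0002 0.0003] [0.1359 0.1893] 0.0765179991722107
handle 2727 [0.0001 0.0002] [0.0153 0.1156] 0.5326949954032898
```

View pics/w16.png

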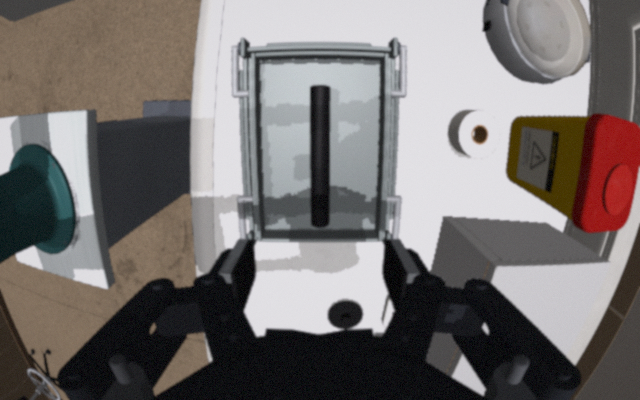

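The tray (centre about (320,150)) sits level and centred on the tote, within 1 mm and 0.5°. Handing the job in.

```bash
python3 -c "
from h import *
print(bot.finish_job())"
```

```text
the job is handed in; nothing more can be done
None
```

The job is handed in at about 58 s: the medium and small jars are in the tote with their lids seated, both bails are in, and the grey tray is stacked level and centred on them. The large jar was absent, so its lid stayed on the bench as the spare. The hand-in gave no verdict.

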